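# Rake the polisher's bung out from under the riser shelf and close the barrel

### The arm

A 6-joint arm with a two-finger parallel gripper is mounted at the origin on a cart in front of the work surface, level with it; the furniture and walls round the work are solid. World frame = base frame: x ahead of the robot, y to its left, z up, the work surface at z = 0. Lengths are in m, angles in degrees, forces in N, time in s.
With the tool pointing down it reaches from about 0.35 to 0.875 m from the base axis. Payload 4.2 kg.
Tool frame: the origin (TCP) lies at the very end of the fingers, on their centre line; the grasp point (between the pads) lies 19 mm behind it; z points along the fingers, y is the direction in which the jaws open and shut (so a half turn about z gives the same grasp; the last joint's range is limited). The gripper opens to 87 mm and grips with 3 to 60 N. Pads are 19 mm wide; open, the fingers measure 117 mm over their backs; the gripper's body (75 mm by 190 mm) begins 51 mm behind the grasp point.
Start: joints at [-62.418, 22.042, 0.453, 0, -68.411, -14.817], TCP at [0.138, -0.61, 0.223] pointing down, gripper open.
Joint ranges: [-179.83, 179.83], [-69.29, 118.12], [-61.27, 80.66], [-181.25, 117.63], [-171.15, -9.14], [-177.46, 177.46]. Speed limits (degrees/s): [159.86, 159.86, 180, 180, 180, 180].

### API

Orientations are given as a 3x3 rotation matrix whose columns are the frame's x, y, z axes.
In Python, from station import r, imaging gives the robot as it stands. The module is installed in compiled form; this text tells all that it offers.
- The arm moves only by the tool move_arm, never from a script. Its argument "motion" is one flat list of numbers, 7 for each row, row after row: the shift along the tool's x, y, z in units of 40 mm (1.0 is 40 mm), then the turn, a rotation vector about the tool's x, y, z in units of 5 degrees (1.0 is 5 degrees), then the gripper's target within -1 to 1 (shut at 1, half-way at 0, fully open at -1). In form: [dx, dy, dz, wx, wy, wz, gripper, dx, dy, dz, wx, wy, wz, gripper, ...]. A call has 1 to 20 rows; each row is the pose to reach, as a shift and turn from the pose measured when the call began, along the tool's axes at that moment; what a row does not reach only later rows make up. A row lasts 1/12 s, in which the tool goes at most 41.7 mm and 7.16 degrees, less where a joint would pass 70% of its speed; a pose out of reach is approached as far as the arm can. A call with a gripper value outside its range is refused whole. The fingers move at their own pace and stop on an object; the grip force is fixed at half the most. Time passes only in rows, so rows that repeat a pose let the fingers close. It gives the time, the measured TCP pose, the force and the opening at its end, in the units of the state.
- r.sense(): the state, without advancing time (a new reading comes with each control period).
- imaging.capture(name): name is "scene" or "top" or "wrist"; returns the picture (480x640x3 uint8, blue, green, red); there is no depth.
- imaging.camera_params(name): a dict with "intrinsics" (3x3 intrinsics, pixels), "k1" (the pictures are not rectified: a ray, as slopes to the right and down, at radius r is drawn at 1 + k1 r^2 times it, then the intrinsics apply), "world_from_camera" (4x4, takes a point from camera to world coordinates). Camera axes: x right, y down, z forward; pixel columns grow to the right and rows downward; lengths in m; the calibration is good to about 2 mm. A picture is of the moment at which its call begins: read the wrist's pose just before it. camera_params takes no time and is no camera call; for the wrist camera it gives the pose at the moment of the call.
- r.finish_job(): hands the job in, once; it reports no verdict.
The state is a dict: "time_s": time; "joints": joint angles; "joint_velocities": joint speeds; "effort": joint torques, N m; "tcp_pos": TCP position; "ee_rot": TCP orientation; "wrist_force": force on the tool from outside, world axes, zero at the start; "moment": the same for the moment, N m; "gripper_width": opening from 0.0 (shut) to 1.0 (fully open).
Only numpy, scipy, OpenCV 4.12 (cv2) and the standard library are available. Lean on these libraries where they do the work, as an engineer would, in place of code of your own. Each camera call takes 0.05 s, during which the arm holds its last target.

### The job

The bung of the little barrel polisher has rolled under the low riser shelf, out of the fingers' reach. Fish it out with the flat raking hook until it lies in the open in front of the shelf, lay the hook down flat on the bench, then press the bung firmly and fully home in the mouth of the leaning barrel and let go. Leave the jars and the beaker on the shelf, the whetstone and the wax cone standing where they are.

Things in the scene. Friction and masses are not known exactly. Their poses are not given: they have to be found in the camera images.
- rake: Raking hook lying flat on the bench: dark wooden handle 100 long, 22 wide, 20 high, then a flat steel strip on edge, 5 thick, 16 high, its end bent square to the side. Underside all at z = 0. Origin under the handle's middle; x runs along the handle (-50 to +50 mm) to the bend (outer face at x = 210); z up. About 140 g, balances near x = 80 mm.
- rake_toe (a point): Middle of the hook's bent end (toe), 8 mm above its underside: hook coordinates x = 207.5, y = 30 mm. The toe is 5 thick (x), 16 high and reaches from the strip (y = 0) to y = +60, that is to the left when the hook points away from the robot.
- bung: Bung lying on its side, hidden under the shelf; it can roll. Rubber plug 36 long, diameter 30 at the tip to 36; rubber flange 46 in diameter, 8 thick; then a round wooden pull. About 100 g. Origin on its axis at the flange's plug side; z from plug to pull: tip at -36, flange 0 to 8, pull 8 to 48 mm. It lies on flange and plug tip: origin 22 mm up, pull rising 12.5 degrees.
- bung_pull (a point): Where to hold the bung: on the axis of its wooden pull, z = 28 mm in the bung's frame. The pull is 24 in diameter and 40 long, with a bead of diameter 28 on its last 4 mm.
- barrel: Grey barrel of the polisher, fixed: 90 in diameter, neck 49 in diameter and 29 long, bore 39 mm, open inside; the plug has 1.5 mm to spare all round. Origin: centre of the mouth in the rim's plane, 168 mm above the bench. z points out of the mouth, 40 degrees from vertical, leaning to the robot's left. Bung home: flange on the rim, its origin and z axis on these.
- polisher: Grey base of the barrel polisher, fixed, 100 by 145 mm and 36 high, with an inclined drive that carries the barrel; to the right of the shelf. Origin on the bench, about the middle of the base. Its y is the level direction to which the barrel's mouth leans.
- shelf: Low riser shelf, fixed: board 170 deep (x), 340 long (y), underside 62 and top 80 mm above the bench, on slim legs at its two ends (322 mm free between them), open in front; a strip 12 high hangs below the board near its back edge. Origin on the bench under the board's middle; front edge at x = -85 mm.
- flux_jar: Jar with brown contents and white lid, 58 in diameter, 78 high, standing loose on the shelf's board. Origin: centre of its underside.
- crucible_cup: Open cream beaker, 47 in diameter, 44 high, standing loose on the shelf's board. Origin: centre of its underside.
- cotton_jar: Clear glass jar with white lid, 52 in diameter, 52 high, standing loose on the shelf's board. Origin: centre of its underside.
- sharpening_bar: Grey whetstone, 102 by 26 by 21 mm, lying loose at the left side of the bench in front of the shelf's left end. Origin: centre of its underside.
- wax_cone: White cone, 45 in diameter, 40 high, standing loose behind the polisher. Origin: centre of its underside.

How it is judged:
By the outcome, as a careful person would: the job done as asked, in the order asked, and still so for the second after the job is handed in, with the robot touching nothing.
It also fails if it takes over 69 s, if anything falls off the work surface, if the arm or the gripper's body presses on something with over 40 N, if the wrist force passes 120 N, or if a joint passes its speed limit or range.

## Working session

There is one attempt and no reset: what is moved stays moved. The work goes in short steps, Python scripts to look and compute and a tool call to move; the robot and the scene stay as the last step left them, time stands still between calls to the robot, and variables do not carry over. Pictures are saved under pics/ and viewed, and the job is handed in when it is done.

Besides the shell and the picture viewer there is one more tool, called after "Request:" as name(argument=value, ...), one argument or row to a line, values as JSON. move_arm: Moves the arm, as the interface text tells. Its arguments: {"type":"object","properties":{"motion":{"type":"array","items":{"type":"number"}}},"required":["motion"]}

```bash
mkdir -p pics
python3 - <<'E'
from station import r, imaging
import cv2,numpy as np
np.set_printoptions(precision=4,suppress=True)
s=r.sense();print(s)
for n in("scene","top","wrist"):
    p=imaging.camera_params(n);print(n,p)
    cv2.imwrite(f"pics/{n}0.png",imaging.capture(n))
E
```

```text
{'time_s': 0.0, 'joints': array([-62.4166,  22.0914,   0.3794,  -0.0295, -68.4101, -14.8157]), 'joint_velocities': array([-0.032 ,  0.0079, -0.0861, -0.0103, -0.0373, -0.0308]), 'effort': array([  0.    , -39.0663,  18.7399,   4.2199,   0.0109,  -0.0002]), 'tcp_pos': array([ 0.138 , -0.609 ,  0.2214]), 'ee_rot': array([[-0.9753, -0.2208, -0.0006],
       [-0.2208,  0.9753,  0.0021],
       [ 0.0001,  0.0022, -1.    ]]), 'wrist_force': array([ 0.3905, -0.2305, -0.6437]), 'moment': array([ 0.0323, -0.0356,  0.0276]), 'gripper_width': 0.9998982605992152}
scene {'intrinsics': array([[549.2377,   0.    , 323.0137],
       [  0.    , 549.2377, 234.4834],
       [  0.    ,   0.    ,   1.    ]]), 'k1': -0.024786631878165807, 'world_from_camera': array([[-0.5081, -0.3907,  0.7675, -0.081 ],
       [-0.8613,  0.2316, -0.4523,  0.4136],
       [-0.001 , -0.8909, -0.4542,  0.5414],
       [ 0.    ,  0.    ,  0.    ,  1.    ]])}
top {'intrinsics': array([[614.4287,   0.    , 319.5046],
       [  0.    , 614.4287, 249.8952],
       [  0.    ,   0.    ,   1.    ]]), 'k1': 0.05286016175009094, 'world_from_camera': array([[ 0.0248, -0.9838,  0.1777,  0.4544],
       [-0.9996, -0.0227,  0.0139,  0.0111],
       [-0.0096, -0.178 , -0.984 ,  1.1151],
       [ 0.    ,  0.    ,  0.    ,  1.    ]])}
wrist {'intrinsics': array([[418.2077,   0.    , 315.9438],
       [  0.    , 418.2077, 243.4892],
       [  0.    ,   0.    ,   1.    ]]), 'k1': -0.1012255380985215, 'world_from_camera': array([[-0.2207,  0.9378,  0.2679,  0.0645],
       [ 0.9753,  0.2117,  0.0625, -0.6252],
       [ 0.0018,  0.2751, -0.9614,  0.3839],
       [ 0.    ,  0.    ,  0.    ,  1.    ]])}
```

View pics/scene0.png

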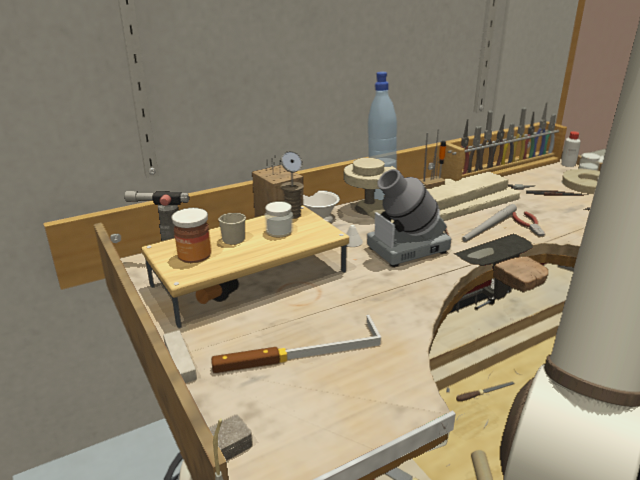

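View pics/top0.png

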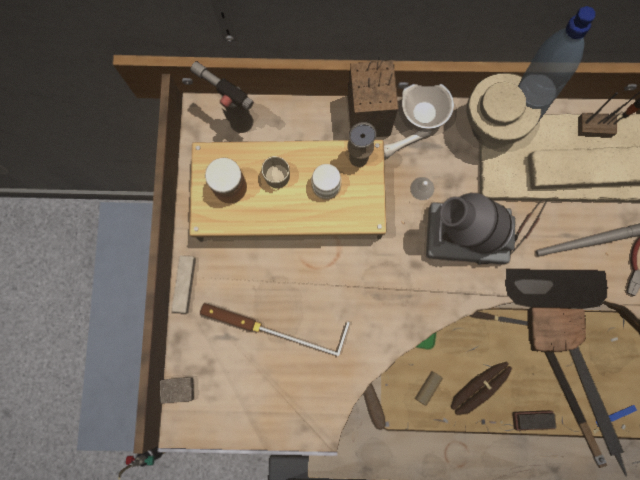

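View pics/wrist0.png

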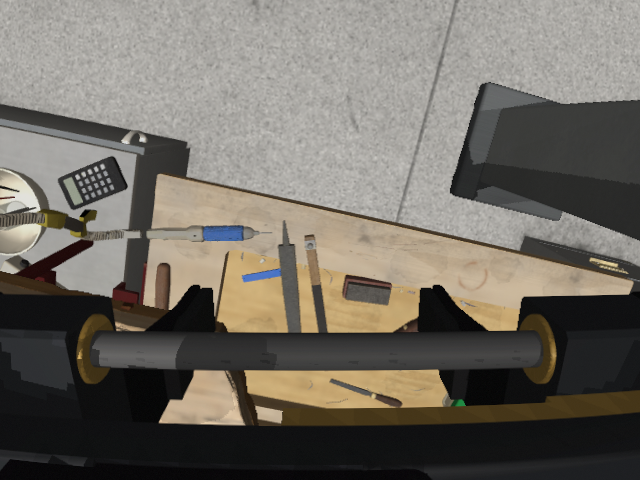

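The bung shows under the shelf near scene pixel (217,291): the orange pull is left and the dark plug right. The hook lies in front at top (200–350, 310–355), with the barrel mouth near top (458,210).

```bash
cat > h.py <<'E'
from station import r, imaging
import cv2,numpy as np
from scipy.spatial.transform import Rotation as R
np.set_printoptions(precision=4,suppress=True)
def ray(n,u,v,p=None):
    p=p or imaging.camera_params(n);K=p["intrinsics"];k=p["k1"]
    d=np.array([(u-K[0,2])/K[0,0],(v-K[1,2])/K[1,1]]);rd=np.hypot(*d);q=rd
    for _ in range(20): q=rd/(1+k*q*q)
    d=d*(q/rd if rd>0 else 1)
    T=p["world_from_camera"];return T[:3,3],T[:3,:3]@np.array([d[0],d[1],1.])
def onz(n,u,v,z,p=None):
    c,d=ray(n,u,v,p);return c+d*(z-c[2])/d[2]
def proj(n,X,p=None):
    p=p or imaging.camera_params(n);T=p["world_from_camera"];K=p["intrinsics"]
    c=T[:3,:3].T@(np.asarray(X)-T[:3,3]);d=c[:2]/c[2];d=d*(1+p["k1"]*(d@d));return d*[K[0,0],K[1,1]]+K[:2,2]
def tri(obs):
    A=np.zeros((3,3));b=np.zeros(3)
    for n,u,v in obs:
        c,d=ray(n,u,v);d=d/np.linalg.norm(d);M=np.eye(3)-np.outer(d,d);A+=M;b+=M@c
    return np.linalg.solve(A,b)
def crop(n,x0,y0,x1,y1,out,f=4,img=None):
    im=imaging.capture(n) if img is None else img
    cv2.imwrite(out,cv2.resize(im[y0:y1,x0:x1],None,fx=f,fy=f,interpolation=cv2.INTER_CUBIC))
def rel(T,Rd):
    """shift/turn units from current pose to target pos/rot"""
    s=r.sense();E=s["ee_rot"];return E.T@(np.asarray(T)-s["tcp_pos"])/.04, R.from_matrix(E.T@Rd).as_rotvec(degrees=True)/5
E
python3 - <<'E'
from h import *
s=cv2.imread("pics/scene0.png");t=cv2.imread("pics/top0.png")
crop("",170,260,270,335,"pics/a.png",8,s)
crop("",190,290,360,370,"pics/b.png",4.5,t)
crop("",420,180,530,275,"pics/c.png",6,t)
crop("",360,160,460,270,"pics/d.png",5,s)
E
```

```text
(no output)
```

View pics/a.png

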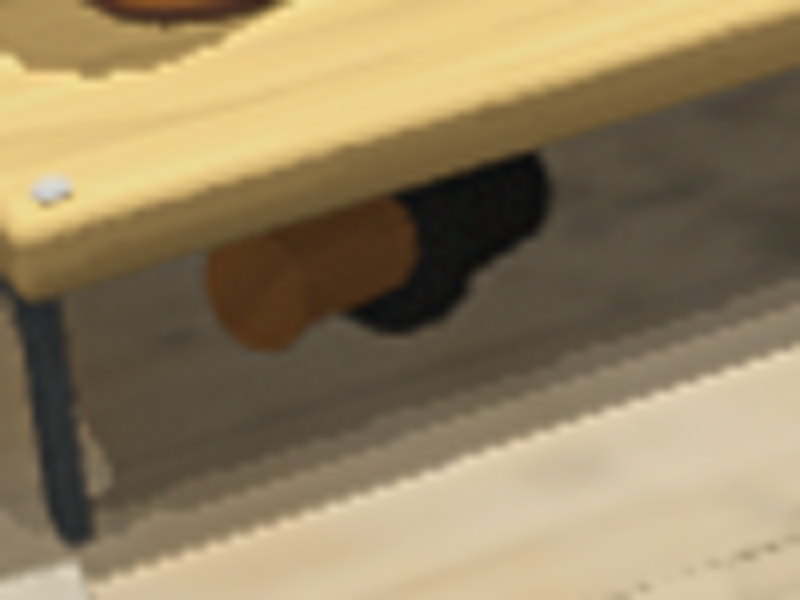

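View pics/b.png

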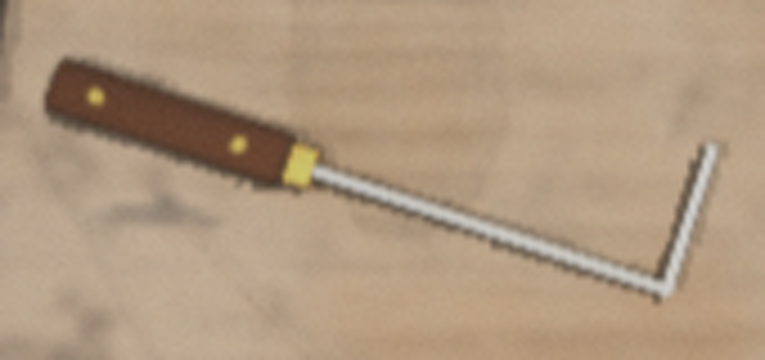

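View pics/c.png

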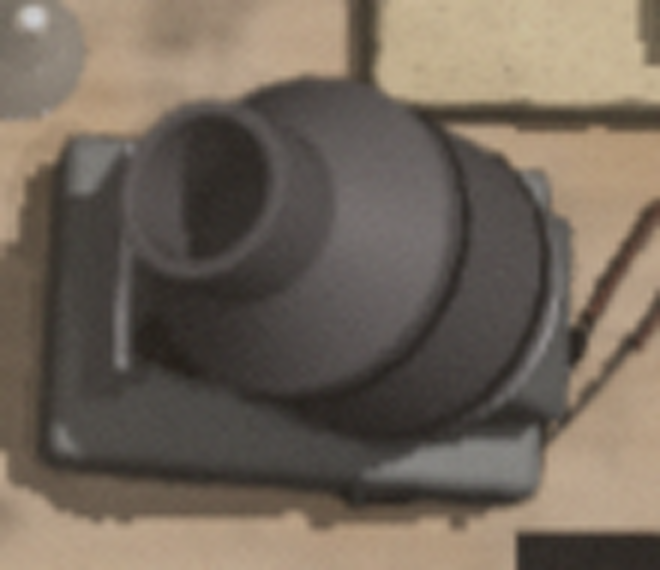

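View pics/d.png

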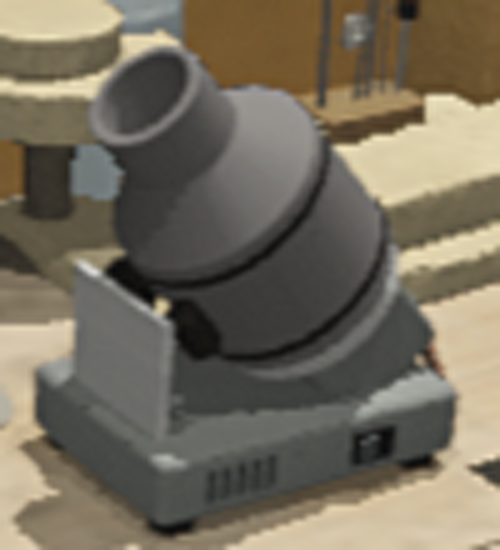

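Run:
```python
from h import *
a=lambda x,y:(170+(x+.5)/8-.5,260+(y+.5)/8-.5)
b=lambda x,y:(190+x/4.5,290+y/4.5)
H=[onz("top",*b(*q),z) for q,z in(((56,83),.02),((95,97),.02),((238,145),.02),((300,167),.02),((668,295),.016),((711,147),.016))]
for h in H: print(h)
d=H[3]-H[0];print("yaw",np.degrees(np.arctan2(d[1],d[0])))
d=H[4]-H[3];print("yaw strip",np.degrees(np.arctan2(d[1],d[0])))
d=H[5]-H[4];print("toe yaw-90",np.degrees(np.arctan2(d[1],d[0]))-90,np.linalg.norm(d))
print("mouth",tri([("top",453.8,211.3),("scene",390,179.4)]))
for q,z in (((258,292),.032),((400,330),0.002),((548,195),.02)): print("bung",onz("scene",*a(*q),z))
t=cv2.imread("pics/top0.png")
# shelf corners top (z .08), rough
for u,v in((190,237),(384,235),(385,141),(193,142)): print("shelf",onz("top",u,v,.08))
for u,v,z in((189,257,.021),(174,311,.021)): print("stone",onz("top",u,v,z))
for u,v in((427,260),(511,264),(515,205),(433,204)): print("base",onz("top",u,v,.036))
print("cone",onz("top",422,187,.02))
for u,v in((163,450),(182,90),(335,452),(390,350),(300,452)): print("edge",onz("top",u,v,.0))
```

```text
[0.5415 0.2322 0.02  ]
[0.5363 0.2165 0.02  ]
[0.5188 0.1591 0.02  ]
[0.5107 0.1343 0.02  ]
[ 0.4648 -0.0114  0.016 ]
[ 0.5226 -0.0273  0.016 ]
yaw -107.45500314034265
yaw strip -107.5058027859704
toe yaw-90 -105.34769766718084 0.06003497974029514
mouth [ 0.6927 -0.1879  0.1627]
bung [0.6876 0.1966 0.032 ]
bung [0.7027 0.1621 0.002 ]
bung [0.7104 0.1227 0.02  ]
shelf [0.6587 0.2487 0.08  ]
shelf [ 0.6699 -0.0843  0.08  ]
shelf [ 0.839  -0.0849  0.08  ]
shelf [0.8296 0.2538 0.08  ]
stone [0.6335 0.2618 0.021 ]
stone [0.5358 0.2821 0.021 ]
base [ 0.6355 -0.1647  0.036 ]
base [ 0.6318 -0.3119  0.036 ]
base [ 0.7392 -0.3221  0.036 ]
base [ 0.738  -0.1761  0.036 ]
cone [ 0.774  -0.1589  0.02  ]
edge [0.2976 0.289  0.    ]
edge [0.9628 0.2996 0.    ]
edge [ 0.301  -0.0088  0.    ]
edge [ 0.477  -0.1036  0.    ]
edge [0.2994 0.0518 0.    ]
```

```bash
cat >> h.py <<'E'
def down(yaw):
    y=np.radians(yaw);x=np.array([np.cos(y),np.sin(y),0]);z=np.array([0,0,-1.]);return np.stack([x,np.cross(z,x),z],1)
E
python3 - <<'E'
from h import *
print(rel([.5192,.1595,.15],down(-107.4)))
for y in (110,115,120,125):
  d=np.array([np.cos(np.radians(y)),np.sin(np.radians(y)),0]);c=np.cos(np.radians(12.5));s=np.sin(np.radians(12.5))
  ax=np.array([d[0]*c,d[1]*c,s]);pe=np.array([.6876,.1966,.0324]);o=pe-.048*ax
  n=np.array([-d[1],d[0],0])
  P=lambda X:((proj("scene",X)-[170,260])*8).round()
  dn=np.cross(ax,n);dn=dn if dn[2]<0 else -dn
  print(y,o,"pe",P(pe),"junction",P(o+.008*ax),"flangebot",P(o+.004*ax+.023*dn),"flange near",P(o+.008*ax+.023*n),P(o+.008*ax-.023*n),"tip c",P(o-.036*ax),"tip sides",P(o-.036*ax-.015*n),P(o-.036*ax+.015*n),P(o-.036*ax+.015*dn))
E
```

```text
(array([-13.5378,  16.6342,   1.8192]), array([  0.0172,   0.0089, -11.9688]))
110 [0.7036 0.1526 0.022 ] pe [254. 287.] junction [400. 244.] flangebot [406. 336.] flange near [472. 281.] [331. 207.] tip c [550. 199.] tip sides [505. 176.] [596. 222.] [544. 260.]
115 [0.7074 0.1541 0.022 ] pe [254. 287.] junction [389. 238.] flangebot [395. 330.] flange near [467. 271.] [313. 206.] tip c [527. 189.] tip sides [478. 169.] [577. 209.] [522. 250.]
120 [0.711 0.156 0.022] pe [254. 287.] junction [377. 234.] flangebot [384. 326.] flange near [461. 262.] [295. 206.] tip c [503. 180.] tip sides [450. 162.] [556. 197.] [499. 241.]
125 [0.7145 0.1582 0.022 ] pe [254. 287.] junction [365. 230.] flangebot [371. 322.] flange near [454. 254.] [277. 206.] tip c [477. 172.] tip sides [421. 158.] [533. 187.] [474. 234.]
```

Request:
move_arm(
  motion=[-13.54,16.63,1.8,0,0,-11.97,-1,-13.54,16.63,1.8,0,0,-11.97,-1,-13.54,16.63,1.8,0,0,-11.97,-1,-13.54,16.63,1.8,0,0,-11.97,-1,-13.54,16.63,1.8,0,0,-11.97,-1,-13.54,16.63,1.8,0,0,-11.97,-1,-13.54,16.63,1.8,0,0,-11.97,-1,-13.54,16.63,1.8,0,0,-11.97,-1,-13.54,16.63,1.8,0,0,-11.97,-1,-13.54,16.63,1.8,0,0,-11.97,-1,-13.54,16.63,1.8,0,0,-11.97,-1,-13.54,16.63,1.8,0,0,-11.97,-1,-13.54,16.63,1.8,0,0,-11.97,-1,-13.54,16.63,1.8,0,0,-11.97,-1,-13.54,16.63,1.8,0,0,-11.97,-1,-13.54,16.63,1.8,0,0,-11.97,-1,-13.54,16.63,1.8,0,0,-11.97,-1,-13.54,16.63,1.8,0,0,-11.97,-1,-13.54,16.63,1.8,0,0,-11.97,-1,-13.54,16.63,1.8,0,0,-11.97,-1],
)

```text
time_s: 1.82
tcp_pos: [0.5072, 0.1365, 0.1528]
ee_rot: [[-0.298, -0.954, -0.001], [-0.954, 0.298, 0.001], [-0.001, 0.001, -1.0]]
wrist_force: [1.0, -0.2, 1.0]
gripper_width: 1.002
```

Run:
```python
from h import *
print(rel([.5192,.1595,.004],down(-107.4)))
cv2.imwrite("pics/w1.png",imaging.capture("wrist"))
p=imaging.camera_params("wrist")
for X in([.5192,.1595,.02],[.5415,.2322,.02],[.464,-.0115,.016]): print(proj("wrist",X,p))
```

```text
(array([-0.6326, -0.1183,  3.72  ]), array([0.0132, 0.0131, 0.0089]))
[313.4008 254.8402]
[313.672  346.0347]
[316.8419  -9.2649]
```

View pics/w1.png

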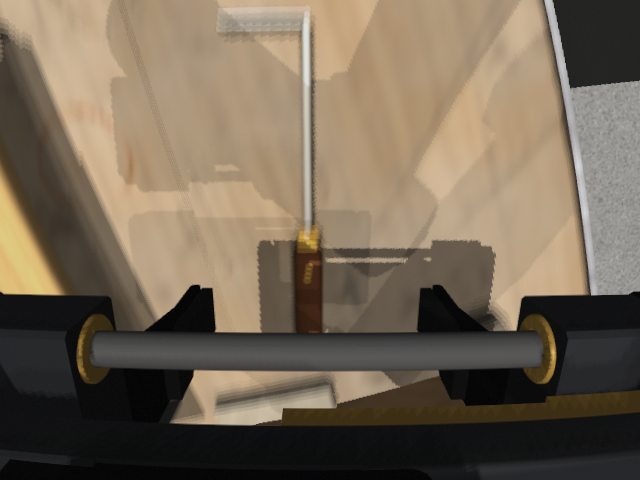

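The hook handle is centred in the wrist view near (308,270), lined up with the tool. I'll descend and grip it.

Request:
move_arm(
  motion=[-0.63,-0.12,1.5,0,0,0,-1,-0.63,-0.12,2.5,0,0,0,-1,-0.63,-0.12,3.3,0,0,0,-1,-0.63,-0.12,3.7,0,0,0,-1,-0.63,-0.12,3.7,0,0,0,-1,-0.63,-0.12,3.7,0,0,0,1,-0.63,-0.12,3.7,0,0,0,1,-0.63,-0.12,3.7,0,0,0,1,-0.63,-0.12,3.7,0,0,0,1,-0.63,-0.12,3.7,0,0,0,1,-0.63,-0.12,3.7,0,0,0,1,-0.63,-0.12,3.7,0,0,0,1],
)

```text
time_s: 2.87
tcp_pos: [0.5243, 0.1651, 0.0045]
ee_rot: [[-0.294, -0.956, 0.004], [-0.956, 0.294, 0.003], [-0.005, -0.003, -1.0]]
wrist_force: [0.3, 0.2, 0.7]
gripper_width: 0.554
```

Request:
move_arm(
  motion=[0,0,0,0,0,0,1,0,0,0,0,0,0,1,0,0,0,0,0,0,1,0,0,0,0,0,0,1,0,0,0,0,0,0,1,0,0,0,0,0,0,1,0,0,0,0,0,0,1,0,0,0,0,0,0,1],
)

```text
time_s: 3.53
tcp_pos: [0.524, 0.165, 0.0045]
ee_rot: [[-0.295, -0.956, 0.003], [-0.956, 0.295, 0.003], [-0.004, -0.002, -1.0]]
wrist_force: [-2.6, 0.7, 1.9]
gripper_width: 0.25
```

Run:
```python
from h import *
print(r.sense())
cv2.imwrite("pics/w2.png",imaging.capture("wrist"))
p=imaging.camera_params("top");crop("top",150,250,400,420,"pics/t2.png",3)
```

```text
{'time_s': 3.5333, 'joints': array([ 34.3695,  29.3886, -24.733 ,  -0.0653, -35.6096, -51.4459]), 'joint_velocities': array([-0.0872,  0.0792,  0.0307,  0.0472, -0.019 , -0.0023]), 'effort': array([ -0.554 , -37.5191,  12.1693,   3.0437,   0.3891,   0.1058]), 'tcp_pos': array([0.524 , 0.165 , 0.0045]), 'ee_rot': array([[-0.2945, -0.9556,  0.0035],
       [-0.9556,  0.2945,  0.0032],
       [-0.0041, -0.0024, -1.    ]]), 'wrist_force': array([-2.634 ,  0.653 ,  1.8501]), 'moment': array([ 0.2516,  0.7718, -0.1039]), 'gripper_width': 0.24987237157502906}
```

View pics/w2.png

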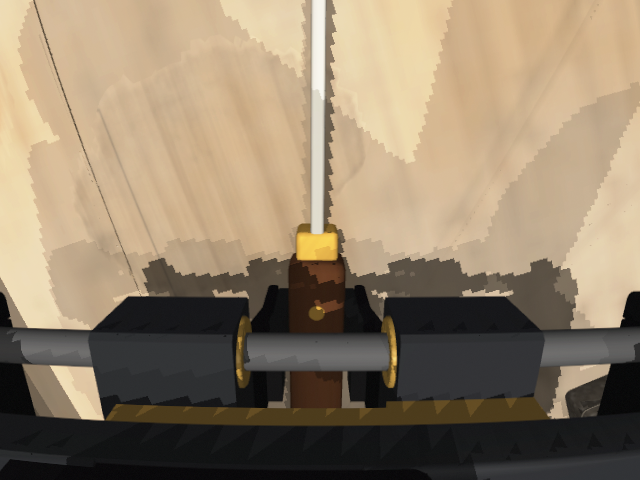

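View pics/t2.png

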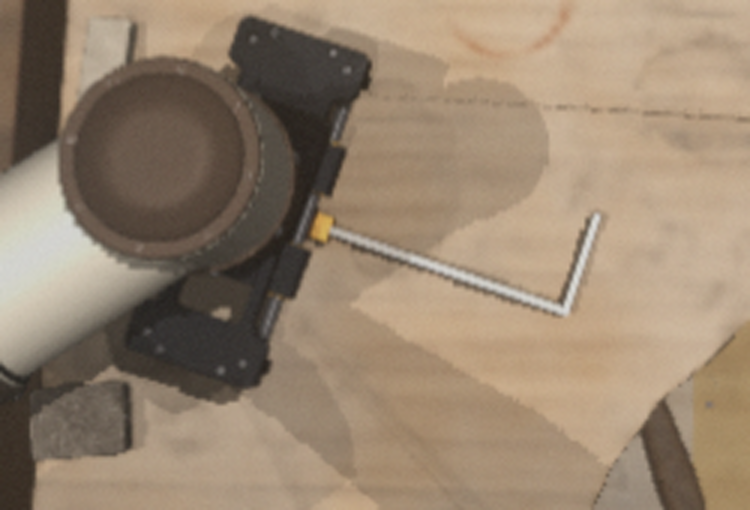

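Run:
```python
from h import *
s=r.sense();E=s["ee_rot"];t=s["tcp_pos"]
for q in((567,312),(599,214),(335,233)):
    X=onz("top",150+q[0]/3,250+q[1]/3,.016);print(X,E.T@(X-t))
for tgt,y in (([.40,.03,.05],0),([.40,0.03,.05],15)): print(rel(tgt,down(y)))
```

```text
[ 0.4675 -0.0123  0.016 ] [ 0.1861  0.0018 -0.0123]
[ 0.5251 -0.0302  0.016 ] [ 0.1863 -0.0585 -0.0122]
[0.5102 0.1259 0.016 ] [ 0.0415  0.0017 -0.0117]
(array([ 4.1354,  1.9662, -1.16  ]), array([ -0.063 ,   0.0065, -21.4249]))
(array([ 4.1354,  1.9662, -1.16  ]), array([ -0.0663,  -0.0019, -24.4249]))
```

Run:
```python
from h import *
print(rel([.42,.015,.055],down(6)))
```

```text
(array([ 4.3461,  1.3776, -1.2844]), array([ -0.0644,   0.0032, -22.6249]))
```

Request:
move_arm(
  motion=[0,0,-0.6,0,0,0,1,0,0,-1.3,0,0,0,1,0.7,0.2,-1.3,0,0,-1.4,1,1.4,0.4,-1.3,0,0,-2.8,1,2.1,0.6,-1.3,0,0,-4.2,1,2.8,0.8,-1.3,0,0,-5.6,1,3.5,1.1,-1.3,0,0,-7,1,4.35,1.38,-1.3,0,0,-8.4,1,4.35,1.38,-1.3,0,0,-9.8,1,4.35,1.38,-1.3,0,0,-11.2,1,4.35,1.38,-1.3,0,0,-12.6,1,4.35,1.38,-1.3,0,0,-14,1,4.35,1.38,-1.3,0,0,-15.4,1,4.35,1.38,-1.3,0,0,-16.8,1,4.35,1.38,-1.3,0,0,-18.2,1,4.35,1.38,-1.3,0,0,-19.6,1,4.35,1.38,-1.3,0,0,-21,1,4.35,1.38,-1.3,0,0,-22.6,1,4.35,1.38,-1.3,0,0,-22.6,1,4.35,1.38,-1.3,0,0,-22.6,1],
)

```text
time_s: 5.3
tcp_pos: [0.4198, 0.0148, 0.0555]
ee_rot: [[0.995, 0.1, 0.003], [0.1, -0.995, 0.003], [0.004, -0.003, -1.0]]
wrist_force: [-0.3, -0.1, -2.2]
gripper_width: 0.248
```

Run:
```python
from h import *
s=r.sense();print(s["tcp_pos"],s["ee_rot"],s["wrist_force"],s["gripper_width"])
cv2.imwrite("pics/t3.png",imaging.capture("top"));cv2.imwrite("pics/s3.png",imaging.capture("scene"))
print(rel([.42,.018,.0075],down(6)))
```

```text
[0.4198 0.0148 0.0555] [[ 0.995   0.1001  0.0034]
 [ 0.1001 -0.995   0.0031]
 [ 0.0037 -0.0027 -1.    ]] [-0.334  -0.0993 -2.2269] 0.24773531565101015
(array([ 0.0075, -0.0753,  1.201 ]), array([-0.0316, -0.0431, -0.0517]))
```

View pics/t3.png

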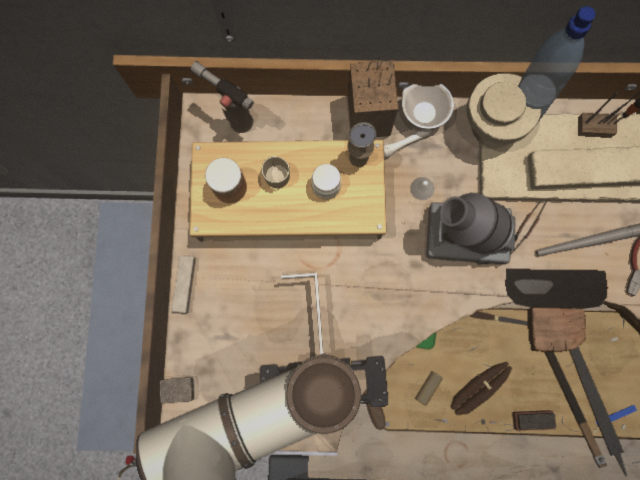

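View pics/s3.png

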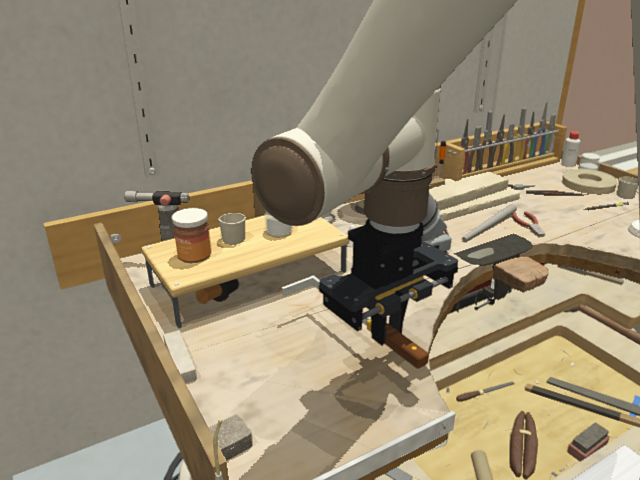

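The top view shows the hook held, with its bend at (316,275) and toe tip at (283,276), pointing at the shelf. The bung is still under the shelf.

Run:
```python
from h import *
t=cv2.imread("pics/t3.png");s=cv2.imread("pics/s3.png")
crop("",270,260,340,320,"pics/t3c.png",8,t);crop("",270,265,340,310,"pics/s3c.png",8,s)
```

```text
(no output)
```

View pics/t3c.png

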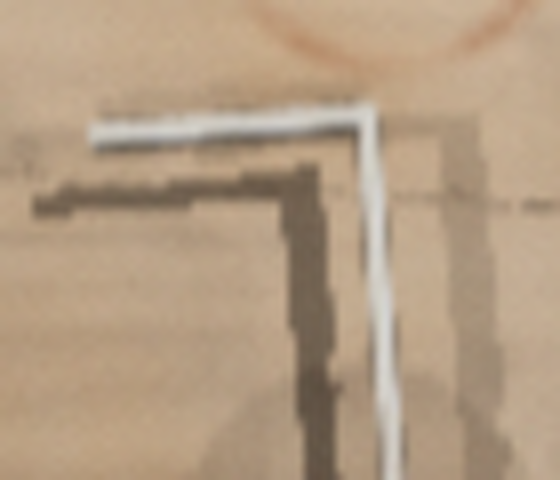

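View pics/s3c.png

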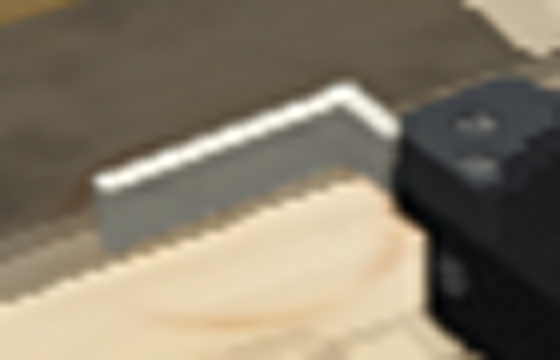

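Run:
```python
from h import *
a=lambda x,y:("top",270+x/8-.4,260+y/8-.4)
b=lambda x,y:("scene",270+x/8-.4,265+y/8-.4)
s=r.sense();E=s["ee_rot"];t=s["tcp_pos"]
for A,B in (((93,130),(100,183)),((368,110),(346,88))):
    X=tri([a(*A),b(*B)]);print(X,E.T@(X-t))
```

```text
[0.597  0.0907 0.0644] [ 0.1839 -0.0578 -0.0081]
[0.6024 0.0312 0.0655] [ 0.1833  0.002  -0.0093]
```

Request:
move_arm(
  motion=[0,-0.07,0.6,0,0,0,1,0,-0.07,1.17,0,0,0,1,0,-0.07,1.17,0,0,0,1,0.6,0,1.17,0,0,0,1,1.2,0.05,1.17,0,0,0,1,1.8,0.12,1.17,0,0,0,1,2.4,0.18,1.17,0,0,0,1,3,0.24,1.17,0,0,0,1,3.5,0.29,1.17,0,0,0,1,3.86,0.32,1.17,0,0,0,1,3.86,0.32,1.17,0,0,0,1,3.86,0.32,1.17,0,0,0,1],
)

```text
time_s: 6.4
tcp_pos: [0.5751, 0.0175, 0.0097]
ee_rot: [[0.995, 0.099, 0.003], [0.099, -0.995, 0.003], [0.004, -0.003, -1.0]]
wrist_force: [-0.5, -0.5, -1.8]
gripper_width: 0.251
```

Run:
```python
from h import *
s=r.sense();print(s["tcp_pos"],s["wrist_force"],s["gripper_width"])
crop("scene",150,190,470,430,"pics/s4.png",2.5)
print(rel([.575,.092,.008],down(6)))
```

```text
[0.5751 0.0175 0.0097] [-0.453  -0.4957 -1.8496] 0.250714732217279
(array([ 0.2081, -1.8534,  0.0426]), array([-0.0317, -0.028 , -0.0666]))
```

View pics/s4.png

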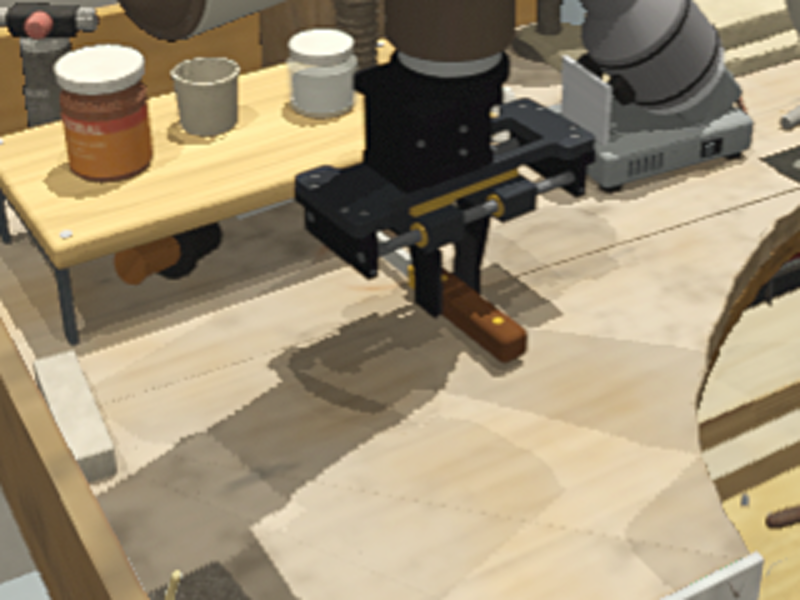

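The bung is untouched at crop (170,250), and the toe is under the board at about (265,212). Next I sweep left behind the bung.

Request:
move_arm(
  motion=[0.05,-0.4,0.04,0,0,0,1,0.1,-0.8,0.04,0,0,0,1,0.15,-1.2,0.04,0,0,0,1,0.18,-1.5,0.04,0,0,0,1,0.2,-1.85,0.04,0,0,0,1,0.2,-1.85,0.04,0,0,0,1,0.2,-1.85,0.04,0,0,0,1],
)

```text
time_s: 7.03
tcp_pos: [0.5742, 0.0926, 0.0083]
ee_rot: [[0.995, 0.1, 0.002], [0.1, -0.995, 0.003], [0.002, -0.003, -1.0]]
wrist_force: [0.1, -0.0, -2.0]
gripper_width: 0.25
```

Run:
```python
from h import *
s=r.sense();print(s["tcp_pos"],s["wrist_force"],s["gripper_width"])
crop("scene",150,230,350,380,"pics/s5.png",4)
print(rel([.425,.092,.0075],down(6)))
```

```text
[0.5742 0.0926 0.0083] [ 0.064 -0.034 -2.031] 0.25032965991227835
(array([-3.7102, -0.3697,  0.0106]), array([-0.0303, -0.0207, -0.0616]))
```

View pics/s5.png

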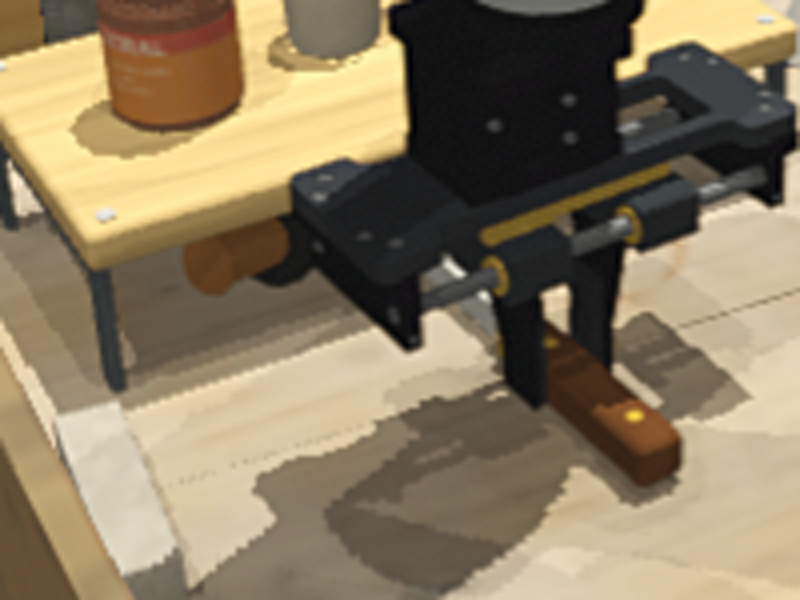

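Bung still in place at crop (235,255). Pulling slowly toward the robot.

Request:
move_arm(
  motion=[-0.15,-0.01,0,0,0,0,1,-0.3,-0.03,0,0,0,0,1,-0.42,-0.04,0,0,0,0,1,-0.54,-0.05,0,0,0,0,1,-0.66,-0.06,0,0,0,0,1,-0.78,-0.08,0,0,0,0,1,-0.9,-0.09,0,0,0,0,1,-1.02,-0.1,0,0,0,0,1,-1.14,-0.11,0,0,0,0,1,-1.26,-0.12,0,0,0,0,1,-1.38,-0.13,0,0,0,0,1,-1.5,-0.15,0,0,0,0,1,-1.62,-0.16,0,0,0,0,1,-1.74,-0.17,0,0,0,0,1,-1.86,-0.18,0,0,0,0,1,-1.98,-0.19,0,0,0,0,1,-2.1,-0.2,0,0,0,0,1],
)

```text
time_s: 8.5
tcp_pos: [0.4893, 0.0916, 0.0081]
ee_rot: [[0.995, 0.099, 0.002], [0.099, -0.995, 0.003], [0.002, -0.003, -1.0]]
wrist_force: [1.7, 0.2, -1.6]
gripper_width: 0.248
```

Run:
```python
from h import *
s=r.sense();print(s["tcp_pos"],s["wrist_force"],s["gripper_width"])
crop("scene",150,230,350,380,"pics/s6.png",4)
crop("top",180,180,380,330,"pics/t6.png",4)
```

```text
[0.4893 0.0916 0.0081] [ 1.6786  0.1873 -1.6388] 0.24815376354884428
```

View pics/s6.png

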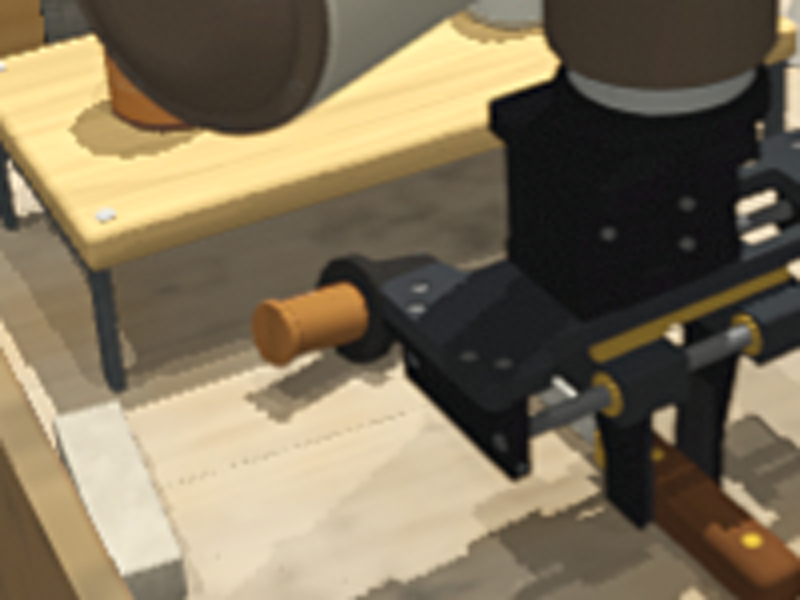

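View pics/t6.png

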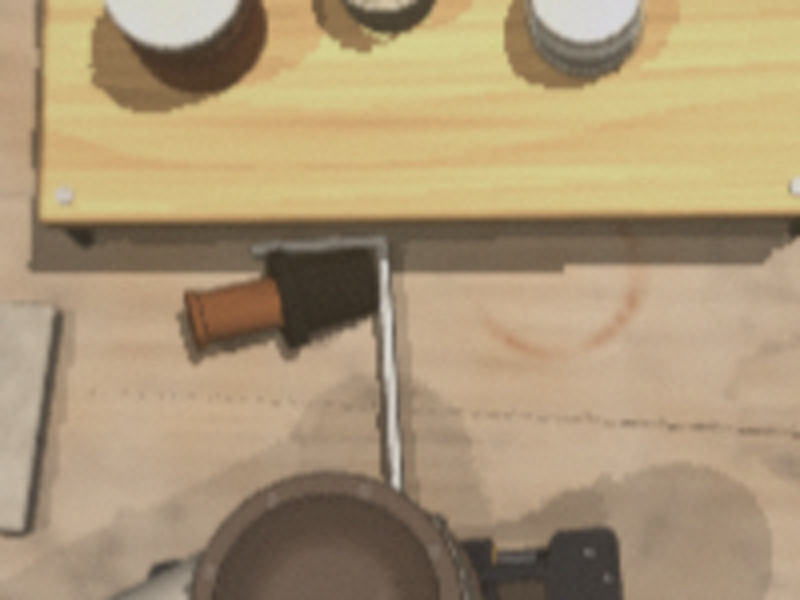

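The bung is caught square in the hook: flange and plug are against the toe at top crop (330,290) and the tip is against the strip. Continuing to pull it clear of the shelf.

Request:
move_arm(
  motion=[-0.15,-0.01,0,0,0,0,1,-0.3,-0.03,0,0,0,0,1,-0.42,-0.04,0,0,0,0,1,-0.54,-0.05,0,0,0,0,1,-0.66,-0.06,0,0,0,0,1,-0.78,-0.08,0,0,0,0,1,-0.9,-0.09,0,0,0,0,1,-1.02,-0.1,0,0,0,0,1,-1.14,-0.11,0,0,0,0,1,-1.26,-0.12,0,0,0,0,1,-1.38,-0.13,0,0,0,0,1,-1.5,-0.15,0,0,0,0,1,-1.6,-0.16,0,0,0,0,1,-1.68,-0.17,0,0,0,0,1,-1.74,-0.18,0,0,0,0,1,-1.78,-0.18,0,0,0,0,1,-1.8,-0.18,0,0,0,0,1,-1.8,-0.18,0,0,0,0,1],
)

```text
time_s: 10.1
tcp_pos: [0.4159, 0.0912, 0.0079]
ee_rot: [[0.995, 0.099, -0.0], [0.099, -0.995, 0.002], [-0.0, -0.002, -1.0]]
wrist_force: [0.9, -0.4, -1.5]
gripper_width: 0.248
```

Run:
```python
from h import *
s=r.sense();print(s["tcp_pos"],s["wrist_force"],s["gripper_width"],s["joints"])
crop("scene",150,230,350,380,"pics/s7.png",4)
crop("top",180,180,380,330,"pics/t7.png",4)
```

```text
[0.4159 0.0912 0.0079] [ 0.8986 -0.396  -1.506 ] 0.24802589707799721 [ 34.3347  20.7737 -41.7178  -0.2339 -27.4561  61.575 ]
```

View pics/t7.png

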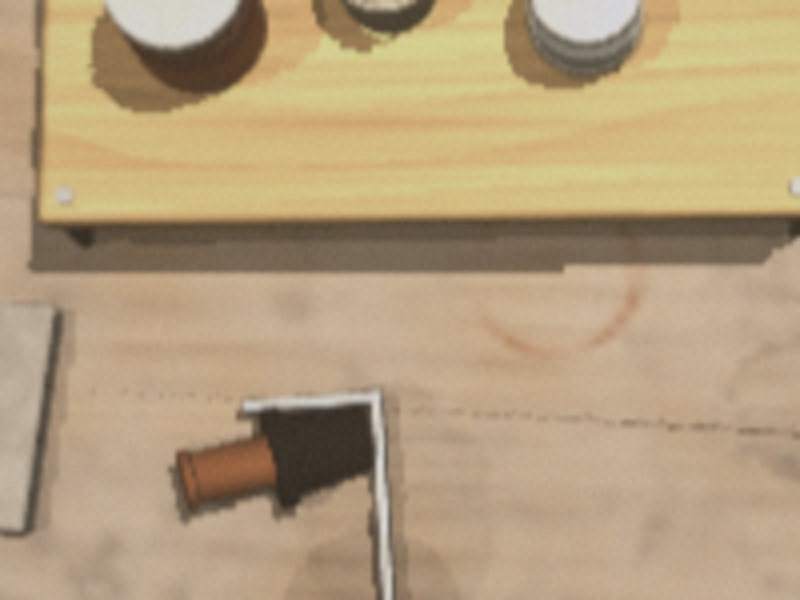

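Request:
move_arm(
  motion=[0.25,0,0,0,0,0,1,0.5,0.02,0,0,0,0,1,0.6,0.05,0,0,0,0,1,0.65,0.3,0,0,0,0,1,0.65,0.7,0,0,0,0,1,0.65,1.1,0,0,0,0,1,0.65,1.5,0,0,0,0,1,0.65,1.9,0,0,0,0,1,0.65,2.2,0,0,0,0,1,0.65,2.36,0,0,0,0,1,0.65,2.36,0.05,0,0,0,1,0.65,2.36,0.08,0,0,0,1,0.65,2.36,0.08,0,0,0,1],
)

```text
time_s: 11.28
tcp_pos: [0.4514, -0.0001, 0.0045]
ee_rot: [[0.995, 0.1, -0.0], [0.1, -0.995, 0.002], [-0.0, -0.002, -1.0]]
wrist_force: [-0.3, -0.8, -0.7]
gripper_width: 0.252
```

Run:
```python
from h import *
s=r.sense();print(s["tcp_pos"],s["wrist_force"],s["gripper_width"],s["joints"])
cv2.imwrite("pics/s8.png",imaging.capture("scene"));
crop("top",180,230,420,410,"pics/t8.png",3.3)
```

```text
[ 0.4514 -0.0001  0.0045] [-0.3369 -0.816  -0.7185] 0.25200169066546857 [ 20.6493  22.898  -38.3378  -0.2199 -28.7456  75.2553]
```

View pics/t8.png

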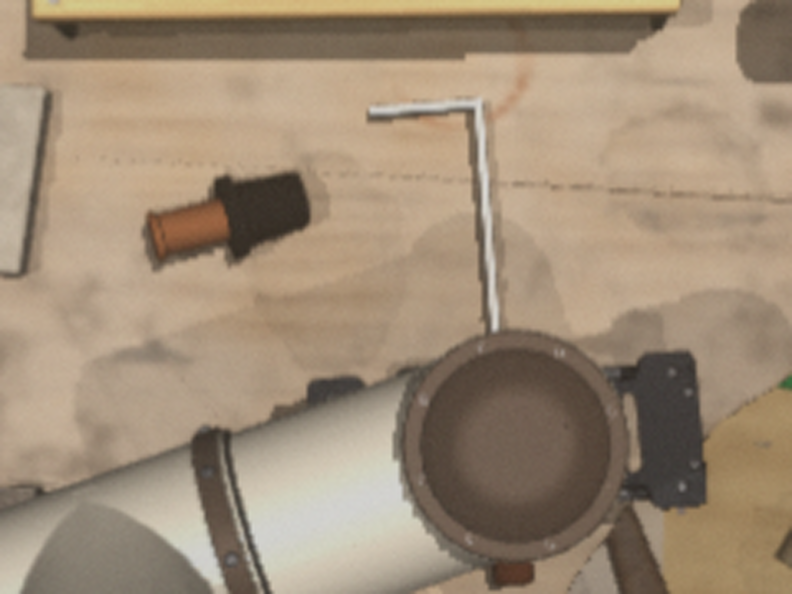

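The bung lies free at top crop (225,215), and the hook is down on the right with its handle end on the bench at (512,572). Releasing and lifting.

Request:
move_arm(
  motion=[0,0,0,0,0,0,-1,0,0,0,0,0,0,-1,0,0,0,0,0,0,-1,0,0,0,0,0,0,-1,0,0,0,0,0,0,-1,0,0,0,0,0,0,-1,0,0,-0.5,0,0,0,-1,0,0,-1.2,0,0,0,-1,0,0,-2,0,0,0,-1,0,0,-3,0,0,0,-1,0,0,-4,0,0,0,-1,0,0,-5,0,0,0,-1,0,0,-5,0,0,0,-1,0,0,-5,0,0,0,-1],
)

```text
time_s: 12.55
tcp_pos: [0.4526, 0.0004, 0.207]
ee_rot: [[0.995, 0.1, 0.006], [0.1, -0.995, 0.005], [0.007, -0.004, -1.0]]
wrist_force: [-1.0, -0.6, -0.7]
gripper_width: 0.995
```

Run:
```python
from h import *
s=r.sense();print(s["tcp_pos"],s["wrist_force"],s["gripper_width"],s["joints"])
cv2.imwrite("pics/s9.png",imaging.capture("scene"));cv2.imwrite("pics/w9.png",imaging.capture("wrist"));
crop("top",180,230,420,410,"pics/t9.png",3.3)
# kinematic model
from scipy.optimize import least_squares
D=[([-62.4166,22.0914,.3794,-.0295,-68.4101,-14.8157],[.138,-.609,.2214]),([34.3695,29.3886,-24.733,-.0653,-35.6096,-51.4459],[.524,.165,.0045]),
([34.3347,20.7737,-41.7178,-.2339,-27.4561,61.575],[.4159,.0912,.0079]),([20.6493,22.898,-38.3378,-.2199,-28.7456,75.2553],[.4514,-.0001,.0045]),(list(s["joints"]),list(s["tcp_pos"]))]
def rp(q,p):
    H,L2,L3,L3z,Lt=p;a2,a3=np.radians([q[1],q[1]-q[2]])
    return L2*np.sin(a2)+L3*np.cos(a3)+L3z*np.sin(a3), H+L2*np.cos(a2)-L3*np.sin(a3)+L3z*np.cos(a3)
def f(p):
    o=[]
    for q,t in D:
        rr,z=rp(q,p);a=np.radians(90-(q[1]-q[2]-q[4]));o+=[rr+p[4]*np.sin(a)-np.sqrt(t[0]**2+t[1]**2-.1597**2), z-p[4]*np.cos(a)-t[2]]
    return np.array(o+list((np.array(p)-[.245,.5,.5,0,.35])*.001))
for x in([.245,.41,.43,0,.35],[.245,.54,.54,0,.35]):
    g=least_squares(f,x);print(g.x,abs(g.fun[:-5]).max())
```

```text
[0.4526 0.0004 0.207 ] [-0.9616 -0.5682 -0.7005] 0.9954552917689246 [ 20.6338   5.6161 -24.0901  -0.1372 -59.874   75.1675]
[ 0.1542  0.5651  0.4221 -0.0008  0.2997] 0.0002710329868385042
[ 0.1542  0.5651  0.4221 -0.0008  0.2997] 0.00027103168258779675
```

View pics/t9.png

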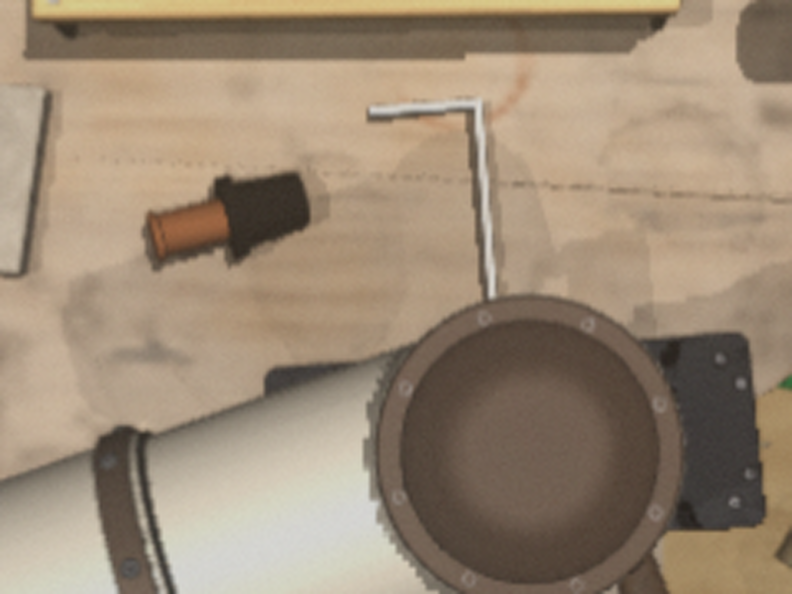

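View pics/w9.png

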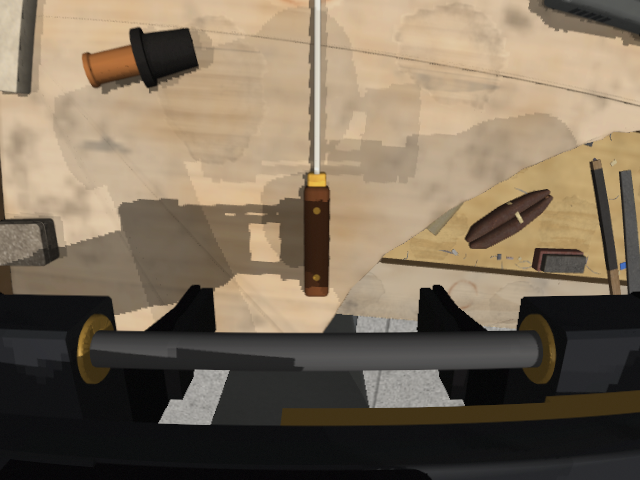

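View pics/s9.png

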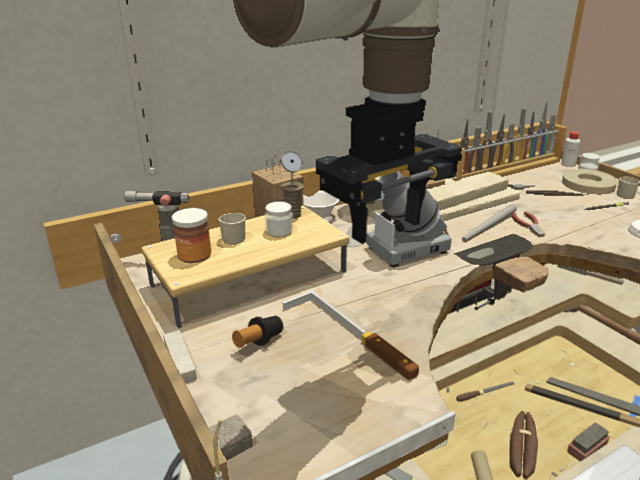

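The top view shows hook flat at (500,110)–(490,300) and the bung in the open at crop (225,215). The wrist view shows the whole handle resting on the bench at (316,240). Next I measure the bung and check arm feasibility for the insertion poses.

```bash
cat >> h.py <<'E'
P=[.1542,.5651,.4221,.2997,.1597]
def fk(q):
    q=np.radians(q);Ro=lambda ax,a:R.from_rotvec(np.array(ax)*a).as_matrix()
    A=Ro([0,0,1.],q[0]);p=np.array([0,0,P[0]])
    A=A@Ro([0,1.,0],q[1]);p=p+A@[0,0,P[1]]
    A=A@Ro([0,1.,0],-q[2]);p=p+A@[P[2],0,0]
    A=A@Ro([1.,0,0],-q[3]);p=p+A@[0,-P[4],0]; wr=p.copy()
    A=A@Ro([0,1.,0],-q[4]);p=p+A@[P[3],0,0]
    A=A@Ro([1.,0,0],-q[5])
    # tool z = A x ; at q6=0 tool x?
    return p,A@TC,wr
TC=np.array([[0,0,1.],[-1.,0,0],[0,-1.,0]])
LO=np.array([-179.83,-69.29,-61.27,-181.25,-171.15,-177.46]);HI=np.array([179.83,118.12,80.66,117.63,-9.14,177.46])
from scipy.optimize import least_squares
def ik(p,Rd,q0):
    def f(q):
        a,B,_=fk(q);return np.r_[(a-p)*10,R.from_matrix(B.T@Rd).as_rotvec()]
    g=least_squares(f,np.clip(q0,LO+1,HI-1),bounds=(LO,HI));return g.x,np.abs(g.fun).max()
E
python3 - <<'E'
from h import *
s=r.sense();a,B,w=fk(s["joints"]);print(a,s["tcp_pos"]);print(B);print(s["ee_rot"])
t=cv2.imread("pics/t9.png")
im=imaging.capture("top");crop("",215,270,285,315,"pics/t10.png",11,im)
hsv=cv2.cvtColor(im,cv2.COLOR_BGR2HSV)
m=((hsv[...,2]<75)).astype(np.uint8);m[:, :240]=0;m[:,285:]=0;m[:275]=0;m[315:]=0
print("dark",cv2.moments(m,True)['m10']/m.sum(),cv2.moments(m,True)['m01']/m.sum(),m.sum())
E
```

```text
[ 0.4505 -0.0002  0.2035] [ 0.4503 -0.0004  0.2031]
[[ 0.995   0.0996 -0.0032]
 [ 0.0997 -0.995   0.0015]
 [-0.003  -0.0018 -1.    ]]
[[ 0.995   0.0996 -0.0032]
 [ 0.0997 -0.995   0.0015]
 [-0.003  -0.0018 -1.    ]]
dark 258.8050847457627 293.3050847457627 472
```

View pics/t10.png

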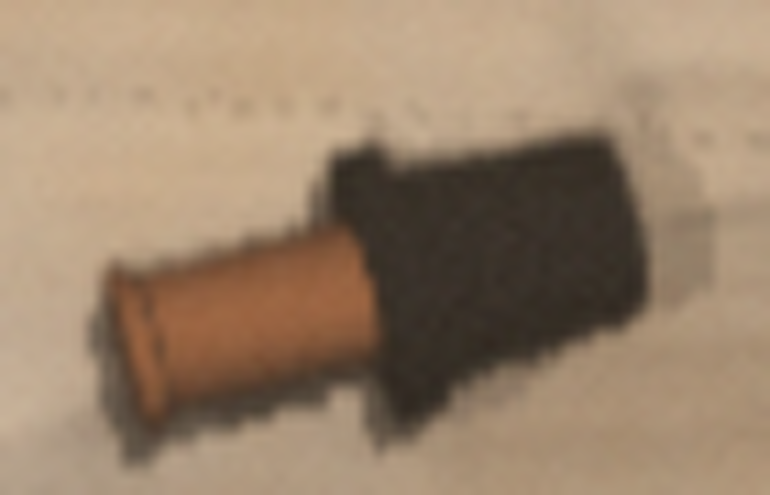

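```bash
cat > plan.py <<'E'
from h import *
def frames(a,beta,p):
    b=np.radians(beta);z=-np.sin(b)*a+np.cos(b)*p;x=np.cos(b)*a+np.sin(b)*p
    return np.stack([x,np.cross(z,x),z],1)
E
python3 - <<'E'
from plan import *
c=lambda x,y:(215+(x+.5)/11-.5,270+(y+.5)/11-.5)
pe=onz("top",*c(130,345),.0324);jn=onz("top",*c(360,287),.0237);tp=onz("top",*c(628,225),.0142)
print(pe,jn,tp)
for A,B in((pe,tp),(jn,tp),(pe,jn)): d=A-B;print(np.degrees(np.arctan2(d[1],d[0])),np.linalg.norm(d))
d=(pe-tp);d/=np.linalg.norm(d);yw=np.degrees(np.arctan2(d[1],d[0]))
# scene check
s=cv2.imread("pics/s9.png");crop("",215,300,305,360,"pics/s10.png",8,s)
q0=r.sense()["joints"]
M=np.array([.6925,-.188,.168]);ab=np.array([0,np.sin(np.radians(40)),np.cos(np.radians(40))])
a=d;perp=np.array([0,0,-1.])-(-a[2])*a;perp/=np.linalg.norm(perp)
G=jn+.020*a; print("pullmid",G)
for beta in(12.5,30,45):
    Rg=frames(a,beta,perp);T=G+.019*Rg[:,2]
    qg,e=ik(T,Rg,q0);print("GRASP",beta,qg.round(1),e.round(4),"TCP",T)
    for phi in(90,60,30,0):
        f=np.radians(phi);p=np.array([np.cos(f),np.sin(f)*np.cos(np.radians(40)),-np.sin(f)*np.sin(np.radians(40))])
        Rp=frames(ab,beta,p);Ti=M+.028*ab+.019*Rp[:,2]
        best=None
        for q0s in(qg,qg+[-30,0,0,-60,-20,0],qg+[-30,0,0,60,-20,60],[-30,20,-20,-90,-80,0],[-30,20,-20,60,-80,90],[0,20,-20,-150,-60,100]):
            qi,e=ik(Ti,Rp,np.array(q0s,float))
            if e<1e-3 and (best is None or np.abs(qi-qg).max()<np.abs(best-qg).max()): best=qi
        print("  ins",phi,None if best is None else best.round(1),"wrist pt",None if best is None else fk(best)[2].round(3),Rp[:,2].round(2))
E
```

```text
[0.5547 0.1884 0.0324] [0.5657 0.1531 0.0237] [0.5779 0.111  0.0142]
106.66697833644587 0.08284943527394892
106.07289952489675 0.044866841026014355
107.37139661204816 0.0379908429107033
pullmid [0.5602 0.1718 0.0281]
GRASP 12.5 [ 32.8  31.6 -19.   -0.3 -39.4 164.1] 0.0 TCP [0.5601 0.1719 0.0091]
  ins 90 [ -16.5   40.2   29.   -35.7  -90.9 -160.1] wrist pt [ 0.692 -0.341  0.412] [ 0.    0.61 -0.79]
  ins 60 [ -19.9   29.1    8.7  -48.7  -59.  -154.5] wrist pt [ 0.555 -0.313  0.389] [ 0.49  0.51 -0.71]
  ins 30 [ -24.9   23.6   -6.5  -81.9  -35.1 -128.3] wrist pt [ 0.455 -0.236  0.324] [ 0.85  0.23 -0.48]
  ins 0 [ -35.1   29.8  -29.9 -146.5  -54.   -65.8] wrist pt [ 0.418 -0.131  0.236] [ 0.98 -0.14 -0.17]
GRASP 30 [ 39.2  32.8 -27.7  25.7 -39.2 136. ] 0.0 TCP [0.5618 0.1664 0.01  ]
  ins 90 [  -9.3   35.9   21.4  -20.1  -79.6 -166.3] wrist pt [ 0.692 -0.266  0.453] [ 0.    0.34 -0.94]
  ins 60 [  -9.6   25.5    2.3  -26.6  -46.  -175.1] wrist pt [ 0.571 -0.241  0.432] [ 0.43  0.25 -0.87]
  ins 30 None wrist pt None [ 0.75  0.01 -0.66]
  ins 0 [ -29.8   23.9  -32.1 -164.4  -34.2  -55.3] wrist pt [ 0.449 -0.08   0.297] [ 0.87 -0.32 -0.38]
GRASP 45 [ 42.8  35.9 -31.   41.1 -46.8 118.9] 0.0 TCP [0.5631 0.1621 0.012 ]
  ins 90 [  -2.9   33.2   13.3   -5.3  -70.4 -175.3] wrist pt [ 0.692 -0.194  0.469] [ 0.    0.09 -1.  ]
  ins 60 [ -1.4  24.5  -5.5  -2.1 -39.3 160.4] wrist pt [ 0.593 -0.174  0.452] [ 0.35  0.01 -0.94]
  ins 30 None wrist pt None [ 0.61 -0.18 -0.77]
  ins 0 None wrist pt None [ 0.71 -0.45 -0.54]
```

View pics/s10.png

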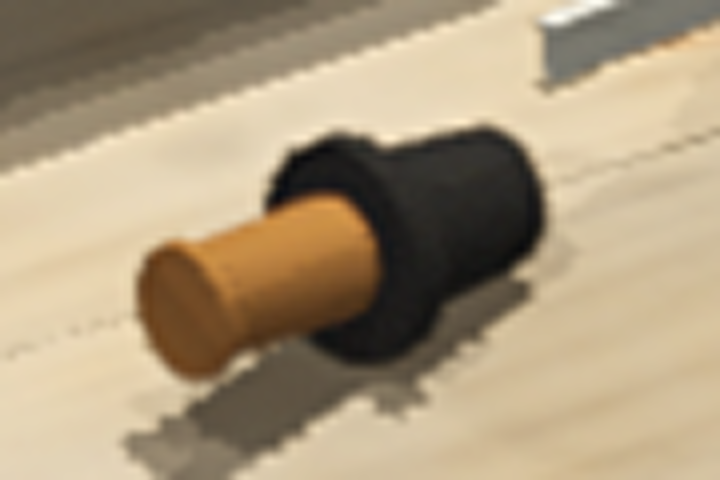

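FK model matches the readings to 0.3 mm. Next I take close wrist views of the barrel mouth before picking up the bung.

Run:
```python
from h import *
print(rel([.60,-.16,.27],down(6)))
```

```text
(array([ 3.3197,  4.3403, -1.6975]), array([-0.0171,  0.041 , -0.0554]))
```

Request:
move_arm(
  motion=[1,1.2,-1,0,0,0,-1,1.7,2.2,-1.7,0,0,0,-1,2.4,3.1,-1.7,0,0,0,-1,3,3.9,-1.7,0,0,0,-1,3.3,4.3,-1.7,0,0,0,-1,3.3,4.3,-1.7,0,0,0,-1,3.3,4.3,-1.7,0,0,0,-1,3.3,4.3,-1.7,0,0,0,-1],
)

```text
time_s: 13.42
tcp_pos: [0.5989, -0.1593, 0.267]
ee_rot: [[0.995, 0.098, -0.009], [0.098, -0.995, 0.002], [-0.009, -0.003, -1.0]]
wrist_force: [-0.4, 1.1, 0.1]
gripper_width: 0.996
```

Run:
```python
from h import *
import pickle
s=r.sense();print(s["tcp_pos"],s["joint_velocities"])
p=imaging.camera_params("wrist");im=imaging.capture("wrist");cv2.imwrite("pics/w11.png",im);pickle.dump(p,open("w11.pkl","wb"))
print(proj("wrist",[.6925,-.188,.168],p))
```

```text
[ 0.5989 -0.1593  0.267 ] [ 1.6675 -2.4935 -2.0134 -0.1504 -0.1665 -0.1115]
[380.7174  98.0331]
```

View pics/w11.png

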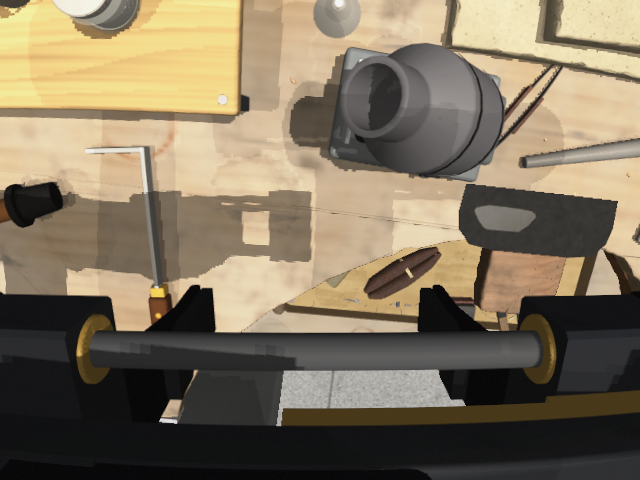

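Run:
```python
from h import *
im=cv2.imread("pics/w11.png");crop("",330,45,430,145,"pics/w11c.png",6,im)
```

```text
(no output)
```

View pics/w11c.png

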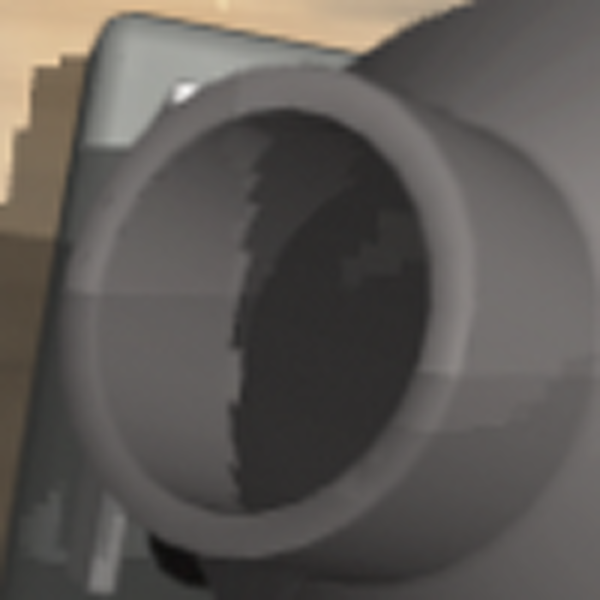

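Run:
```python
from h import *
import pickle
p=pickle.load(open("w11.pkl","rb"))
inn=[(98,290),(150,180),(200,130),(265,110),(350,135),(410,200),(432,270),(422,335),(395,405),(340,475),(270,515),(205,500),(155,448),(110,370)]
out=[(66,300),(110,180),(200,92),(295,65),(390,95),(450,165),(474,260),(450,370),(390,460),(320,530),(250,560),(170,530),(100,450)]
rays=lambda L:[ray("wrist",330+(x+.5)/6-.5,45+(y+.5)/6-.5,p) for x,y in L]
RI,RO=rays(inn),rays(out)
def frame(yaw,lean):
    l=np.radians(lean);y=np.radians(yaw);n=np.array([-np.sin(l)*np.sin(y),np.sin(l)*np.cos(y),np.cos(l)]);return n
def res(v,Rs,rad,fix=None):
    C=np.array([v[0],v[1],.168]);n=frame(v[2],v[3]);o=[]
    for c,d in Rs:
        X=c+d*((C-c)@n)/(d@n);o.append(np.linalg.norm(X-C)-rad)
    return np.array(o)
for name,f in (("fixed lean, in+out",lambda v:np.r_[res([*v[:3],40],RI,.0195),res([*v[:3],40],RO,.0245)]),("in",lambda v:res([*v[:3],40],RI,.0195)),("out",lambda v:res([*v[:3],40],RO,.0245)),("freez in",lambda v:np.r_[[q for q in (lambda C,n:[np.linalg.norm(c+d*((C-c)@n)/(d@n)-C)-.0195 for c,d in RI])(np.array([v[0],v[1],v[3]]),frame(v[2],40))]])):
    x0=[.69,-.188,0]+([.168] if name=="freez in" else []);g=least_squares(f,x0,x_scale=[.01,.01,10]+([.01] if len(x0)>3 else []));print(name,g.x,"rms mm",1e3*np.sqrt((g.fun**2).mean()))
g=least_squares(lambda v:np.r_[res(v,RI,.0195),res(v,RO,.0245)],[.69,-.188,0,40],x_scale=[.01,.01,10,10]);print("free lean",g.x,1e3*np.sqrt((g.fun**2).mean()))
for z in(.036,):
  for u,v in((356,49),(331,157)): print(onz("wrist",u,v,z,p))
print([onz("top",u,v,.036) for u,v in((427.5,257.5),(510,262.5))])
```

```text
fixed lean, in+out [ 0.6932 -0.1829 -3.4631] rms mm 0.9939547767518002
in [ 0.693  -0.183   4.4479] rms mm 0.6575262508922702
out [ 0.6933 -0.1828 -9.3289] rms mm 1.138246211932531
freez in [ 0.6933 -0.1836  5.7458  0.1628] rms mm 0.5372309359871135
free lean [ 0.6932 -0.1829 -1.2966 43.7069] 0.8029851428021176
[ 0.7407 -0.1795  0.036 ]
[ 0.6443 -0.1675  0.036 ]
[array([ 0.64  , -0.1657,  0.036 ]), array([ 0.6344, -0.3102,  0.036 ])]
```

Run:
```python
from h import *
im=cv2.imread("pics/w11.png");crop("",320,30,520,190,"pics/w11d.png",4,im)
for n,u,v in(("top",453.8,211.3),("scene",390,179.4)): print(n,onz(n,u,v,.168),onz(n,u,v,.163))
```

```text
top [ 0.6922 -0.1857  0.168 ] [ 0.6934 -0.1868  0.163 ]
scene [ 0.681  -0.1805  0.168 ] [ 0.6912 -0.1885  0.163 ]
```

View pics/w11d.png

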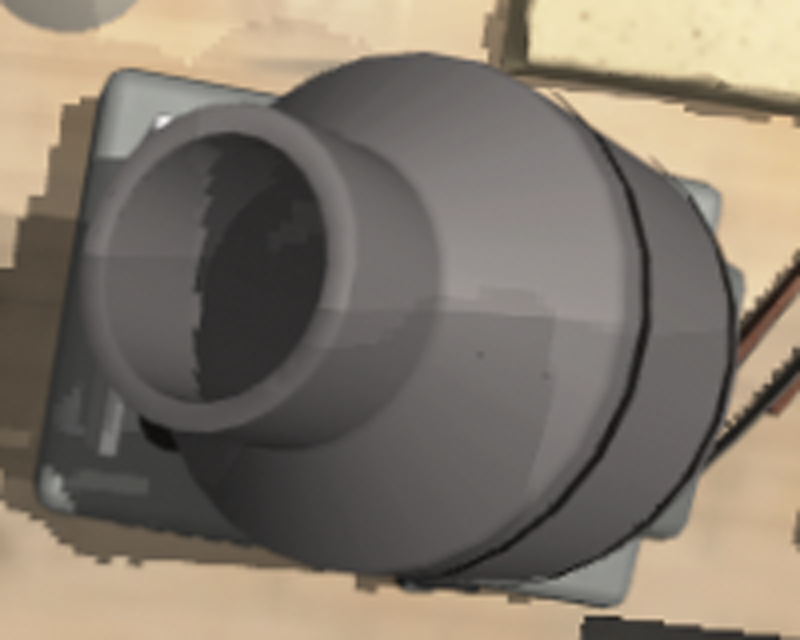

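Run:
```python
from h import *
import pickle
p=pickle.load(open("w11.pkl","rb"))
C=[(103,72),(38,508),(618,606),(722,182)]
W=np.array([onz("wrist",320+(x+.5)/4-.5,30+(y+.5)/4-.5,.036,p)[:2] for x,y in C]);print(W)
M=np.array([[.05,.0725],[-.05,.0725],[-.05,-.0725],[.05,-.0725]])
cw=W.mean(0);A=(W-cw);n=np.arctan2((M[:,0]*A[:,1]-M[:,1]*A[:,0]).sum(),(M*A).sum());print("yaw",np.degrees(n),cw)
print([np.linalg.norm(W[i]-W[i-1]) for i in range(4)])
for i,j in((1,0),(2,3)): d=W[j]-W[i];print(np.degrees(np.arctan2(d[1],d[0])))
for i,j in((2,1),(3,0)): d=W[j]-W[i];print(np.degrees(np.arctan2(d[1],d[0]))-90)
```

```text
[[ 0.7409 -0.17  ]
 [ 0.6445 -0.1658]
 [ 0.6363 -0.3057]
 [ 0.7345 -0.3123]]
yaw -3.0451249036467245 [ 0.689  -0.2384]
[np.float64(0.1424245347470628), np.float64(0.09646451396875645), np.float64(0.14017905054231847), np.float64(0.098389728315505)]
-2.5312219339228723
-3.847567053716288
-3.3651326047397134
-2.5879097171367107
```

Barrel: mouth centre ≈(0.693,−0.183,0.168), lean yaw ≈ −3°, and these agree with the base outline centre. Next is the bung grasp pose.

```bash
cat > plan.py <<'E'
from h import *
c=lambda x,y:(215+(x+.5)/11-.5,270+(y+.5)/11-.5)
yw=np.radians(106.7);a=np.array([np.cos(yw)*np.cos(np.radians(12.5)),np.sin(yw)*np.cos(np.radians(12.5)),np.sin(np.radians(12.5))])
O=np.mean([onz("top",*c(130,345),.0324)-.048*a,onz("top",*c(360,287),.0237)-.008*a,onz("top",*c(628,225),.0142)+.036*a],0)
BETA=30
def frames(a,p,beta=BETA):
    b=np.radians(beta);z=-np.sin(b)*a+np.cos(b)*p;x=-(np.cos(b)*a+np.sin(b)*p)
    return np.stack([x,np.cross(z,x),z],1)
perp=np.array([0,0,-1.])+a[2]*a;perp/=np.linalg.norm(perp)
RG=frames(a,perp);SG=.033
TG=O+SG*a+.019*RG[:,2]
M=np.array([.693,-.1835,.168]);by=np.array([np.sin(np.radians(3)),np.cos(np.radians(3)),0])
ab=np.sin(np.radians(40))*by+np.cos(np.radians(40))*np.array([0,0,1.])
def ins(phi=90,s=SG,lift=0,M=M):
    f=np.radians(phi);bx=np.array([by[1],-by[0],0]);q=np.cross(ab,bx); q=q if q[2]<0 else -q
    Rp=frames(ab,np.cos(f)*bx+np.sin(f)*q);return M+(s+lift)*ab+.019*Rp[:,2],Rp
E
python3 - <<'E'
from plan import *
print(O,TG,RG)
s=r.sense();print(s["joints"])
q,e=ik(TG-.08*RG[:,2],RG,s["joints"]);print("pre",q,e)
qg,e=ik(TG,RG,q);print("g",qg,e)
print(rel(TG-.08*RG[:,2],RG))
for phi in(90,75,60):
  for l in(.1,0):
    T,Rp=ins(phi,lift=l);qi,e=ik(T,Rp,qg);print(phi,l,qi.round(1),e,T,fk(qi)[2])
E
```

```text
[0.568  0.1446 0.022 ] [0.5604 0.17   0.011 ] [[ 0.2741 -0.9578  0.0864]
 [-0.9135 -0.2874 -0.288 ]
 [ 0.3007  0.     -0.9537]]
[  0.077   20.22     4.2206  -0.0974 -74.4667  95.627 ]
pre [ 42.4058  27.3601 -21.857   20.5769 -50.4354 -40.2306] 4.440892098500626e-15
g [ 39.6623  32.7742 -27.5771  25.7613 -39.5725 -44.3582] 3.3306690738754696e-15
(array([-0.2117, -8.8448,  4.5334]), array([-2.3723,  3.0209, 15.6736]))
90 0.1 [ -3.6  31.   24.1 -20.1 -83.8   2.9] 1.1102230246251565e-15 [ 0.6978 -0.0916  0.252 ] [ 0.6924 -0.194   0.5337]
90 0 [ -8.8  35.2  20.7 -20.3 -78.4  10.4] 4.045699909175547e-14 [ 0.6945 -0.1558  0.1754] [ 0.6891 -0.2582  0.4571]
75 0.1 [ -3.1  24.8  13.2 -20.5 -66.2  -3.4] 1.1102230246251565e-15 [ 0.702  -0.0923  0.2524] [ 0.63   -0.1844  0.5283]
75 0 [ -9.   29.5  10.7 -22.8 -61.6   5.5] 6.661338147750939e-15 [ 0.6987 -0.1565  0.1758] [ 0.6266 -0.2486  0.4517]
60 0.1 [ -1.2  19.4   2.2 -19.  -47.4 -11.9] 5.223649794951504e-10 [ 0.7059 -0.0938  0.2534] [ 0.5724 -0.1627  0.5127]
60 0 [ -8.1  24.7   0.9 -24.9 -43.7  -0.1] 1.7763568394002505e-14 [ 0.7026 -0.1579  0.1768] [ 0.569  -0.2269  0.4361]
```

Request:
move_arm(
  motion=[-0.2,-2,0.5,-0.3,0.4,2,-1,-0.2,-4,1,-0.6,0.8,4,-1,-0.2,-6,2,-0.9,1.1,6,-1,-0.2,-7.5,2.5,-1.2,1.5,8,-1,-0.2,-8.84,3,-1.5,1.9,10,-1,-0.21,-8.84,3.5,-1.8,2.3,12,-1,-0.21,-8.84,4,-2.1,2.7,14,-1,-0.21,-8.84,4.5,-2.37,3.02,15.67,-1,-0.21,-8.84,4.5,-2.37,3.02,15.67,-1,-0.21,-8.84,4.5,-2.37,3.02,15.67,-1,-0.21,-8.84,4.5,-2.37,3.02,15.67,-1,-0.21,-8.84,4.5,-2.37,3.02,15.67,-1,-0.21,-8.84,4.5,-2.37,3.02,15.67,-1,-0.21,-8.84,4.5,-2.37,3.02,15.67,-1,-0.21,-8.84,4.5,-2.37,3.02,15.67,-1,-0.21,-8.84,4.5,-2.37,3.02,15.67,-1,-0.21,-8.84,4.5,-2.37,3.02,15.67,-1,-0.21,-8.84,4.5,-2.37,3.02,15.67,-1],
)

```text
time_s: 14.97
tcp_pos: [0.5533, 0.1926, 0.0892]
ee_rot: [[0.275, -0.958, 0.087], [-0.914, -0.288, -0.287], [0.3, -0.001, -0.954]]
wrist_force: [0.1, -0.5, -0.4]
gripper_width: 0.998
```

Run:
```python
from plan import *
s=r.sense();print(s["tcp_pos"],s["joints"],s["joint_velocities"].round(1))
p=imaging.camera_params("wrist");cv2.imwrite("pics/w12.png",imaging.capture("wrist"))
for k in(-.036,0,.008,.028,.048): print(proj("wrist",O+k*a,p))
print(rel(TG,RG))
```

```text
[0.5533 0.1926 0.0892] [ 42.5808  27.231  -21.7121  20.4497 -50.6758 -40.2115] [-0.4  0.1  0.2  0.1  0.  -0.2]
[315.8924 151.4256]
[315.8307 207.2446]
[315.8164 220.2721]
[315.7797 253.8125]
[315.7417 288.7001]
(array([-0.0244, -0.0035,  2.0407]), array([-0.0082,  0.0077,  0.0021]))
```

View pics/w12.png

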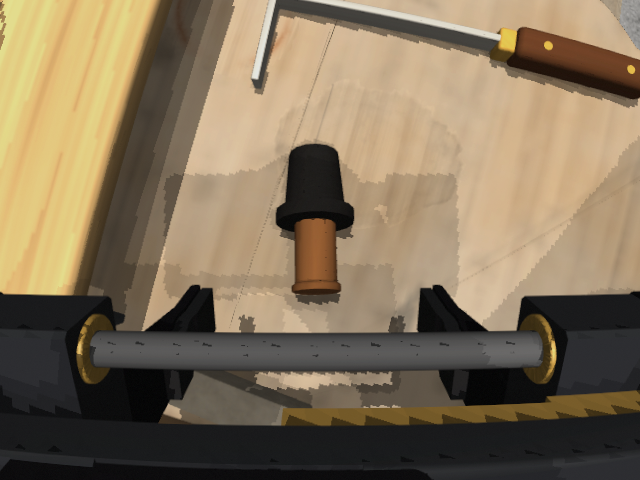

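The bung is lined up in the wrist view: tip (313,150) and pull end (316,288) match the prediction to within about 2 px. I'll descend and grip.

Request:
move_arm(
  motion=[-0.02,0,0.6,0,0,0,-1,-0.02,0,1.2,0,0,0,-1,-0.02,0,1.7,0,0,0,-1,-0.02,0,2.04,0,0,0,-1,-0.02,0,2.04,0,0,0,0,-0.02,0,2.04,0,0,0,1,-0.02,0,2.04,0,0,0,1,-0.02,0,2.04,0,0,0,1,-0.02,0,2.04,0,0,0,1,-0.02,0,2.04,0,0,0,1,-0.02,0,2.04,0,0,0,1,-0.02,0,2.04,0,0,0,1,-0.02,0,2.04,0,0,0,1,-0.02,0,2.04,0,0,0,1,-0.02,0,2.04,0,0,0,1,-0.02,0,2.04,0,0,0,1,-0.02,0,2.04,0,0,0,1,-0.02,0,2.04,0,0,0,1],
)

```text
time_s: 16.52
tcp_pos: [0.5603, 0.1698, 0.0111]
ee_rot: [[0.274, -0.958, 0.087], [-0.914, -0.288, -0.287], [0.3, -0.001, -0.954]]
wrist_force: [0.1, 0.1, 1.6]
gripper_width: 0.258
```

Run:
```python
from plan import *
s=r.sense();print(s["tcp_pos"],s["wrist_force"],s["moment"],s["gripper_width"],s["gripper_width"]*87)
p=imaging.camera_params("wrist");cv2.imwrite("pics/w13.png",imaging.capture("wrist"))
crop("scene",190,270,330,375,"pics/s13.png",5)
print("err",s["tcp_pos"]-TG)
```

```text
[0.5603 0.1698 0.0111] [0.1106 0.088  1.5928] [0.683  0.311  0.0316] 0.257956973750561 22.442256716298804
err [-0.0001 -0.0002  0.0001]
```

View pics/w13.png

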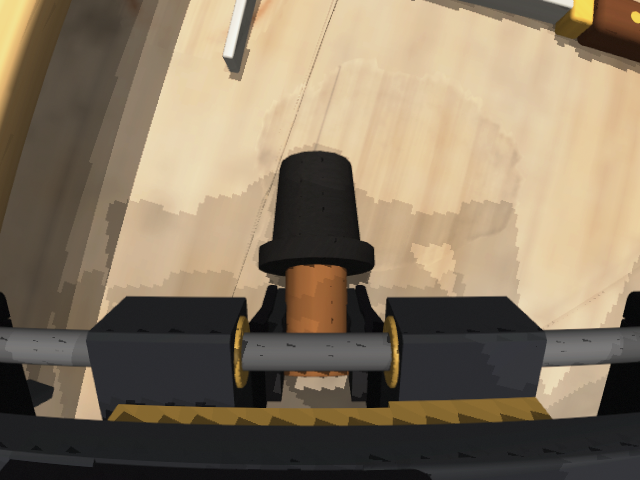

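View pics/s13.png

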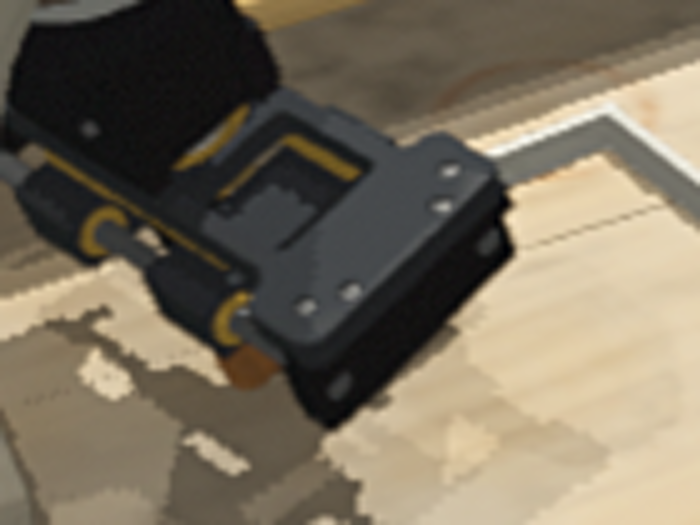

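Request:
move_arm(
  motion=[0.1,0,-0.4,0,0,0,1,0.3,0,-1,0,0,0,1,0.6,0,-1.9,0,0,0,1,0.9,0,-2.9,0,0,0,1,1.2,0,-3.8,0,0,0,1,1.5,0,-4.8,0,0,0,1,1.5,0,-4.8,0,0,0,1,1.5,0,-4.8,0,0,0,1],
)

```text
time_s: 17.28
tcp_pos: [0.5609, 0.171, 0.2149]
ee_rot: [[0.273, -0.958, 0.092], [-0.915, -0.288, -0.283], [0.297, -0.007, -0.955]]
wrist_force: [-0.3, -0.8, -2.6]
gripper_width: 0.26
```

Run:
```python
from plan import *
s=r.sense();print(s["tcp_pos"],s["wrist_force"],s["moment"],s["gripper_width"]*87,s["joint_velocities"].round(1))
p=imaging.camera_params("wrist");im=imaging.capture("wrist");cv2.imwrite("pics/w14.png",im);crop("",230,130,410,290,"pics/w14c.png",4,im)
E=s["ee_rot"];D=s["tcp_pos"]-TG
at=RG.T@a; print("a in tool",at)
ac=E@at; Oc=s["tcp_pos"]+E@(RG.T@(O-TG))
n=np.cross(ac,[0,0,1]);n=E[:,1]
for k,rad in((-.036,.015),(-.036,0),(0,.018),(0,.023),(.008,.023),(.008,.012)): print(k,rad,(proj("wrist",Oc+k*ac+rad*n,p)-[230,130])*4,(proj("wrist",Oc+k*ac-rad*n,p)-[230,130])*4)
for phi in(90,): 
    T,Rp=ins(phi,lift=.07);print(T,rel(T,Rp))
```

```text
[0.5609 0.171  0.2149] [-0.2776 -0.8493 -2.5655] [0.777  0.3782 0.0151] 22.601834384932282 [-0.1  2.9 -4.9 -1.6  0.3 -0.2]
a in tool [-0.866  0.    -0.5  ]
-0.036 0.015 [487.2892 125.1751] [202.3498 125.2241]
-0.036 0 [344.8145 124.9548] [344.8145 124.9548]
0 0.018 [525.4382 457.0141] [164.2718 457.0419]
0 0.023 [575.4325 457.008 ] [114.2877 457.0435]
0.008 0.023 [578.0966 535.7371] [111.6369 535.7624]
0.008 0.012 [466.7175 535.861 ] [222.9964 535.8742]
[ 0.6968 -0.1109  0.229 ] (array([ 7.4857, -1.2671,  1.9094]), array([ 0.0754, -7.3983,  4.007 ]))
```

View pics/w14c.png

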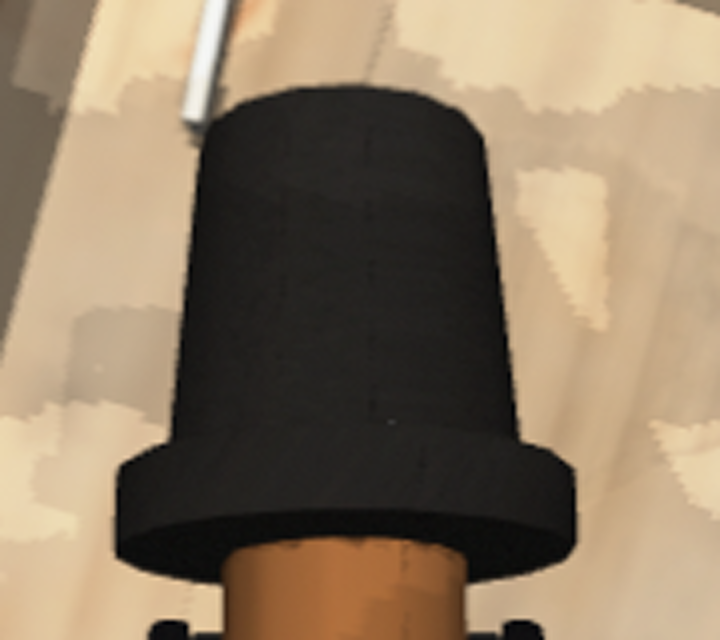

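The bung sits in the hand as expected: tip corners at (202,130) and (485,135) against predicted (202,125) and (487,125). Moving to the pre-insert pose.

Request:
move_arm(
  motion=[0.6,-0.1,0,0,-0.5,0.3,1,1.4,-0.3,0.2,0.01,-1.2,0.6,1,2.2,-0.5,0.4,0.02,-2,1,1,3,-0.6,0.7,0.03,-3,1.5,1,3.8,-0.7,0.9,0.04,-4,2,1,4.6,-0.8,1.1,0.05,-5,2.5,1,5.4,-0.9,1.4,0.06,-6,3,1,6.2,-1.05,1.6,0.07,-6.7,3.5,1,6.9,-1.2,1.75,0.08,-7.1,3.8,1,7.3,-1.25,1.85,0.08,-7.4,4,1,7.48,-1.27,1.91,0.08,-7.4,4,1,7.48,-1.27,1.91,0.08,-7.4,4,1,7.48,-1.27,1.91,0.08,-7.4,4,1,7.48,-1.27,1.91,0.08,-7.4,4,1],
)

```text
time_s: 18.5
tcp_pos: [0.6962, -0.1089, 0.228]
ee_rot: [[-0.047, -0.999, 0.015], [-0.938, 0.05, 0.342], [-0.342, 0.002, -0.94]]
wrist_force: [0.0, 0.2, -0.6]
gripper_width: 0.26
```

Run:
```python
from plan import *
s=r.sense();print(s["tcp_pos"],s["wrist_force"],s["moment"],s["gripper_width"]*87,s["joint_velocities"].round(1))
p=imaging.camera_params("wrist");im=imaging.capture("wrist");cv2.imwrite("pics/w15.png",im)
cv2.imwrite("pics/s15.png",imaging.capture("scene"))
T,Rp=ins(90,lift=.07);print(rel(T,Rp))
print(proj("wrist",M,p),proj("wrist",M+.034*ab,p))
```

```text
[ 0.6962 -0.1089  0.228 ] [ 0.0312  0.2118 -0.5765] [-0.6653  0.1576 -0.054 ] 22.58807904071456 [ 0.7 -0.9  0.4  0.2 -0.1  0.1]
(array([ 0.0521, -0.0117, -0.0179]), array([0.0126, 0.0026, 0.0337]))
[314.11    87.5301] [313.9507 157.8807]
```

View pics/w15.png

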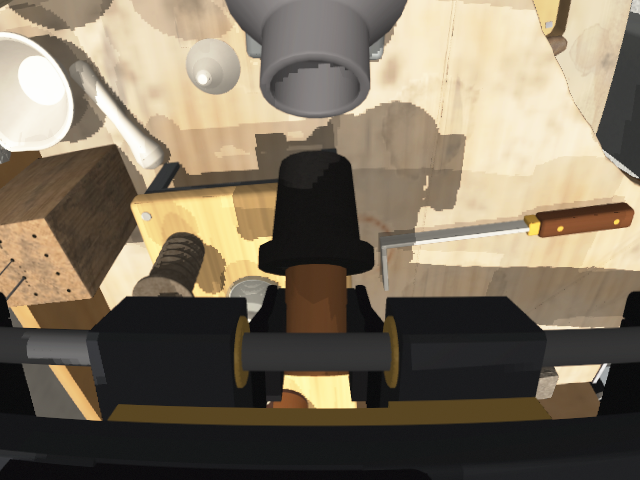

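View pics/s15.png

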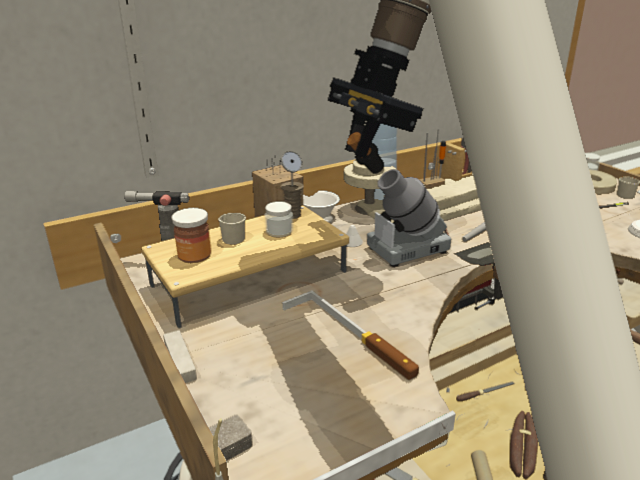

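The wrist view shows the plug (cols 259–374, centre 316) lined up with the mouth (cols 260–371, centre 315), predicted at (314,87). Zooming in for the other direction.

Run:
```python
from h import *
im=cv2.imread("pics/w15.png");crop("",235,0,395,180,"pics/w15c.png",4,cv2.convertScaleAbs(im,alpha=1.6))
```

```text
(no output)
```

View pics/w15c.png

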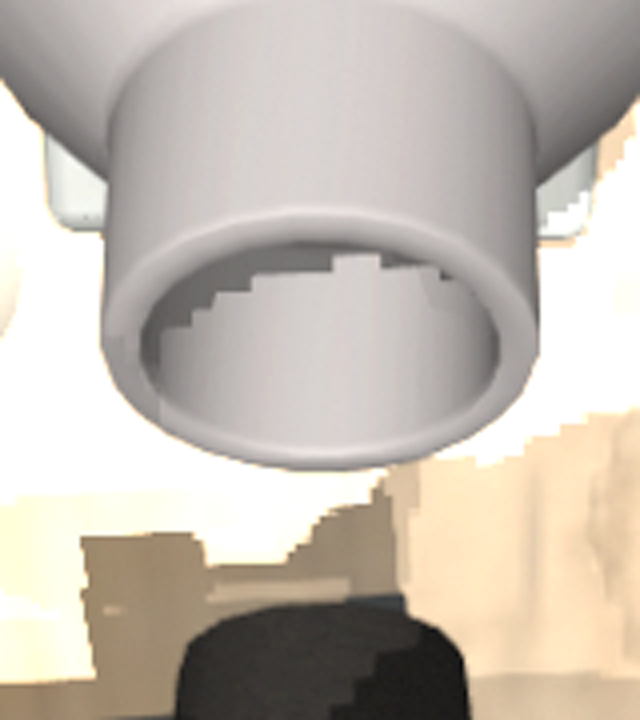

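Request:
move_arm(
  motion=[0.05,-0.01,-0.02,0,0,0,1,0.27,-0.01,0.1,0,0,0,1,0.48,-0.01,0.23,0,0,0,1,0.7,-0.01,0.36,0,0,0,1,0.92,-0.01,0.48,0,0,0,1,1.09,-0.01,0.58,0,0,0,1,1.2,-0.01,0.645,0,0,0,1,1.3,-0.01,0.7,0,0,0,1,1.35,-0.01,0.73,0,0,0,1,1.35,-0.01,0.73,0,0,0,1],
)

```text
time_s: 19.43
tcp_pos: [0.6947, -0.1498, 0.1827]
ee_rot: [[-0.047, -0.999, 0.016], [-0.938, 0.05, 0.342], [-0.342, 0.001, -0.94]]
wrist_force: [-0.0, 0.7, -0.9]
gripper_width: 0.26
```

Run:
```python
from plan import *
s=r.sense();print(s["tcp_pos"],s["wrist_force"],s["moment"],s["gripper_width"]*87,s["joint_velocities"].round(1))
p=imaging.camera_params("wrist");im=imaging.capture("wrist");crop("",235,0,395,280,"pics/w16.png",2.1,im);crop("scene",330,60,470,270,"pics/s16.png",2.8)
T,Rp=ins(90,lift=0.0);print(rel(T,Rp));d=s["tcp_pos"]-T;print("along",d@ab,"lat",d@Rp[:,1],d@np.cross(ab,Rp[:,1]))
```

```text
[ 0.6947 -0.1498  0.1827] [-0.0396  0.6547 -0.8764] [-0.7478  0.1212 -0.0258] 22.637404813338765 [ 0.5 -0.5  0.5 -0.  -0.2 -0.1]
(array([0.2217, 0.0065, 0.1343]), array([0.0061, 0.0019, 0.0369]))
along 0.009418567829996352 lat 4.895655631736677e-05 2.1165341409191104e-05
```

View pics/w16.png

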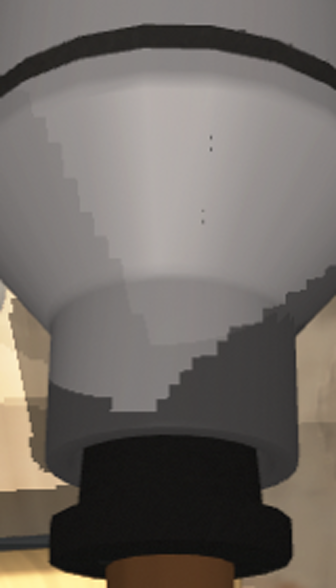

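View pics/s16.png

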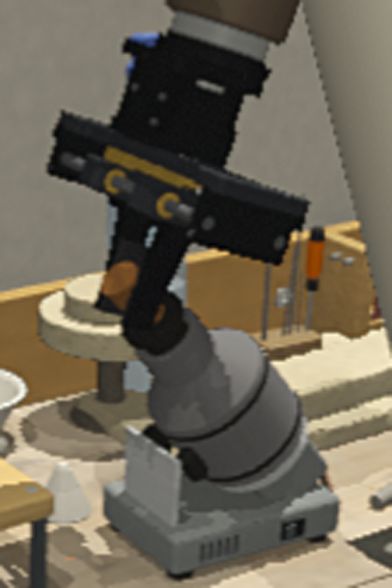

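Request:
move_arm(
  motion=[0.1,0.005,0.06,0,0,0,1,0.17,0.005,0.1,0,0,0,1,0.22,0.005,0.134,0,0,0,1,0.22,0.005,0.134,0,0,0,1,0.245,0.005,0.148,0,0,0,1,0.265,0.005,0.16,0,0,0,1,0.265,0.005,0.16,0,0,0,1],
)

```text
time_s: 20.12
tcp_pos: [0.6946, -0.1569, 0.1743]
ee_rot: [[-0.046, -0.999, 0.018], [-0.938, 0.049, 0.342], [-0.343, -0.001, -0.939]]
wrist_force: [-0.3, 1.0, 0.1]
gripper_width: 0.259
```

Run:
```python
from plan import *
s=r.sense();print(s["tcp_pos"],s["wrist_force"],s["moment"],s["gripper_width"]*87,"F.a",s["wrist_force"]@ab)
im=imaging.capture("wrist");crop("",235,60,395,280,"pics/w17.png",3,im)
T,Rp=ins(90,lift=0.0);d=s["tcp_pos"]-T;print("along",d@ab,"lat",d@Rp[:,1],d@np.cross(ab,Rp[:,1]))
```

```text
[ 0.6946 -0.1569  0.1743] [-0.3267  0.997   0.1462] [-0.4149  0.3337 -0.0159] 22.571419896835124 F.a 0.7409884621688297
along -0.0015277342450846704 lat -0.00015388990059951032 4.9715078529135696e-05
```

View pics/w17.png

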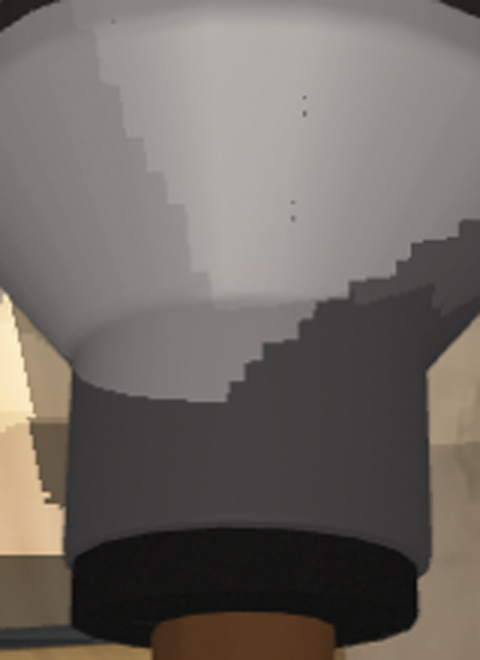

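Flange is at the rim in the picture, but there's no pressing force yet. Pressing further.

Request:
move_arm(
  motion=[0.03,0,0.017,0,0,0,1,0.06,0,0.035,0,0,0,1,0.09,0,0.052,0,0,0,1,0.09,0,0.052,0,0,0,1,0.09,0,0.052,0,0,0,1],
)

```text
time_s: 20.58
tcp_pos: [0.6947, -0.1572, 0.1741]
ee_rot: [[-0.043, -0.999, 0.019], [-0.938, 0.047, 0.345], [-0.345, -0.003, -0.939]]
wrist_force: [-2.3, 6.3, 8.7]
gripper_width: 0.257
```

Run:
```python
from plan import *
s=r.sense();print(s["tcp_pos"],s["wrist_force"],s["moment"],s["gripper_width"]*87,"F.a",s["wrist_force"]@ab)
im=imaging.capture("wrist");crop("",235,150,395,280,"pics/w18.png",4,im)
T,Rp=ins(90,lift=0.0);d=s["tcp_pos"]-T;print("along",d@ab,"lat",d@Rp[:,1],d@np.cross(ab,Rp[:,1]))
```

```text
[ 0.6947 -0.1572  0.1741] [-2.3494  6.2863  8.6531] [2.0524 0.9089 0.2233] 22.335855241668593 F.a 10.584849947440492
along -0.0019355580102111724 lat -0.00028686394329097896 0.00017517137237392811
```

View pics/w18.png

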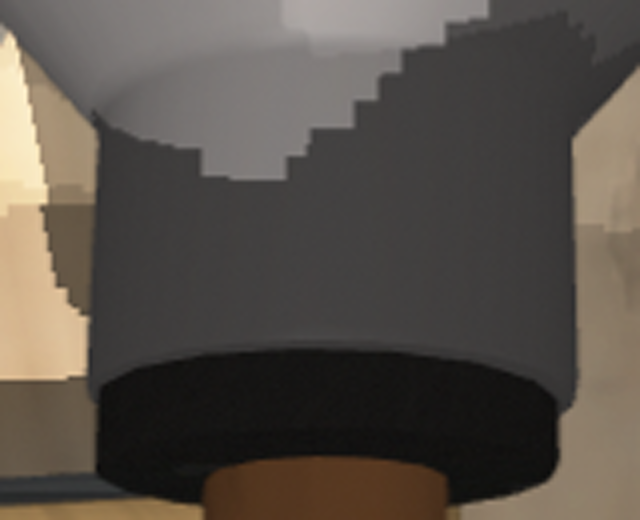

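The flange has seated: axial motion stopped at −1.9 mm with 10.6 N along the axis. One firmer push, then release.

Request:
move_arm(
  motion=[0.05,0,0.03,0,0,0,1,0.1,0,0.06,0,0,0,1,0.15,0,0.09,0,0,0,1,0.19,0,0.11,0,0,0,1,0.19,0,0.11,0,0,0,1],
)

```text
time_s: 21.05
tcp_pos: [0.6949, -0.1575, 0.1739]
ee_rot: [[-0.037, -0.999, 0.021], [-0.935, 0.042, 0.351], [-0.352, -0.007, -0.936]]
wrist_force: [-5.6, 14.5, 19.7]
gripper_width: 0.263
```

Run:
```python
from plan import *
s=r.sense();print(s["tcp_pos"],s["wrist_force"],s["moment"],s["gripper_width"]*87,"F.a",s["wrist_force"]@ab)
T,Rp=ins(90,lift=0.0);d=s["tcp_pos"]-T;print("along",d@ab,"lat",d@Rp[:,1],d@np.cross(ab,Rp[:,1]));print(rel(T-.002*ab,Rp))
```

```text
[ 0.6949 -0.1575  0.1739] [-5.6094 14.5037 19.696 ] [5.3906 1.7731 0.5757] 22.91503002781903 F.a 24.2093117993079
along -0.0022252227423596813 lat -0.0005460180648286735 0.0002689563093364427
(array([-0.0084,  0.0136,  0.0031]), array([-0.0339,  0.1188,  0.1423]))
```

Request:
move_arm(
  motion=[0,0,0,0,0,0,1,0,0,0,0,0,0,0.3,0,0,0,0,0,0,-0.5,0,0,0,0,0,0,-1,0,0,0,0,0,0,-1,0,0,0,0,0,0,-1,0,0,0,0,0,0,-1,0,0,0,0,0,0,-1,0,0,-0.4,0,0,0,-1,0,0,-1,0,0,0,-1,0,0,-1.8,0,0,0,-1,0,0,-2.6,0,0,0,-1,0,0,-2.6,0,0,0,-1,0,0,-2.6,0,0,0,-1],
)

```text
time_s: 22.22
tcp_pos: [0.6935, -0.1951, 0.2741]
ee_rot: [[-0.036, -0.999, 0.027], [-0.936, 0.043, 0.35], [-0.35, -0.013, -0.936]]
wrist_force: [0.1, -0.3, -0.3]
gripper_width: 0.995
```

Run:
```python
from plan import *
s=r.sense();print(s["tcp_pos"],s["wrist_force"],s["gripper_width"])
im=imaging.capture("wrist");cv2.imwrite("pics/w19.png",im)
cv2.imwrite("pics/s19.png",imaging.capture("scene"));cv2.imwrite("pics/t19.png",imaging.capture("top"))
```

```text
[ 0.6935 -0.1951  0.2741] [ 0.1243 -0.3402 -0.2628] 0.9949716807509782
```

View pics/w19.png

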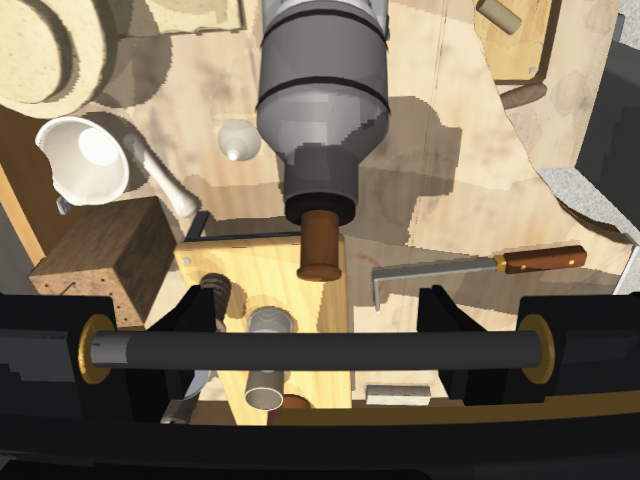

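View pics/s19.png

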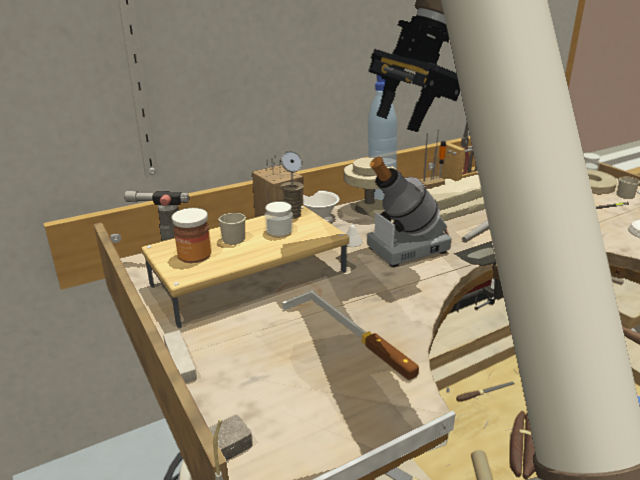

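Run:
```python
from plan import *
p=imaging.camera_params("wrist");im=imaging.capture("wrist");crop("",260,120,380,290,"pics/w20.png",4,cv2.convertScaleAbs(im,alpha=1.8))
crop("scene",350,140,450,240,"pics/s20.png",6)
s=r.sense()
n=np.cross(ab,s["ee_rot"][:,2]);n/=np.linalg.norm(n)
for k,rad in((0,.023),(.008,.023),(.008,.012),(.048,.014)): print(k,(proj("wrist",M+k*ab+rad*n,p)-[260,120])*4,(proj("wrist",M+k*ab-rad*n,p)-[260,120])*4,(proj("scene",M+k*ab)-[350,140])*6)
```

```text
0 [369.2153 334.871 ] [ 78.1529 331.4517] [224.6142 222.6666]
0.008 [369.7659 383.2742] [ 76.5054 379.8457] [211.8374 207.0204]
0.008 [299.6998 382.3912] [146.6075 380.6014] [211.8374 207.0204]
0.048 [312.8366 635.6846] [127.7423 633.5757] [146.0753 126.5142]
```

View pics/w20.png

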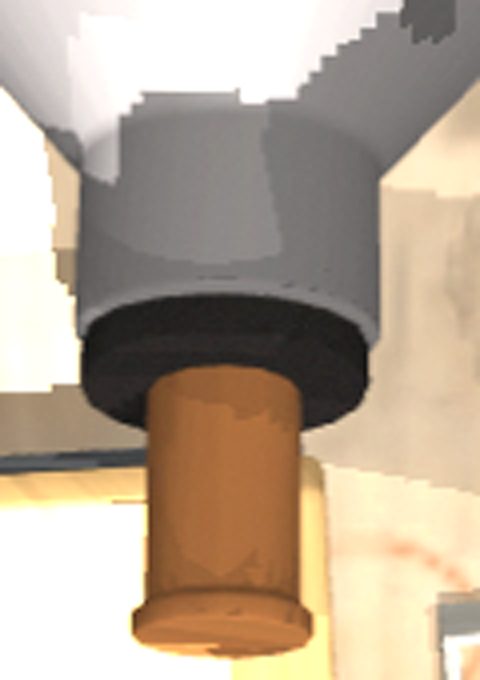

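View pics/s20.png

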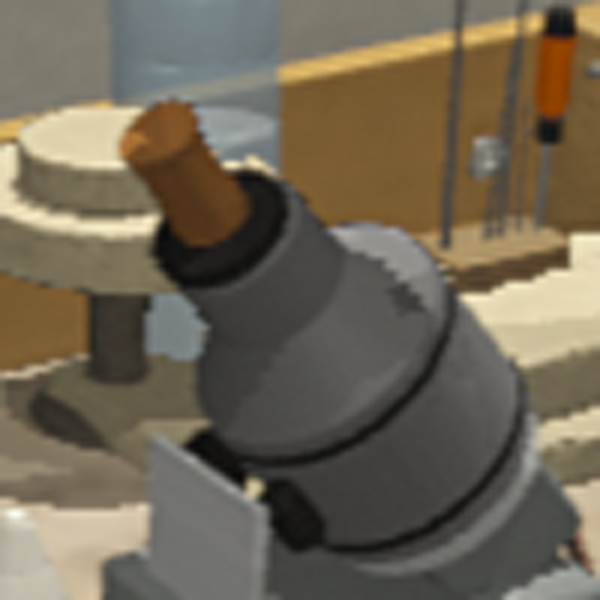

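View pics/t19.png

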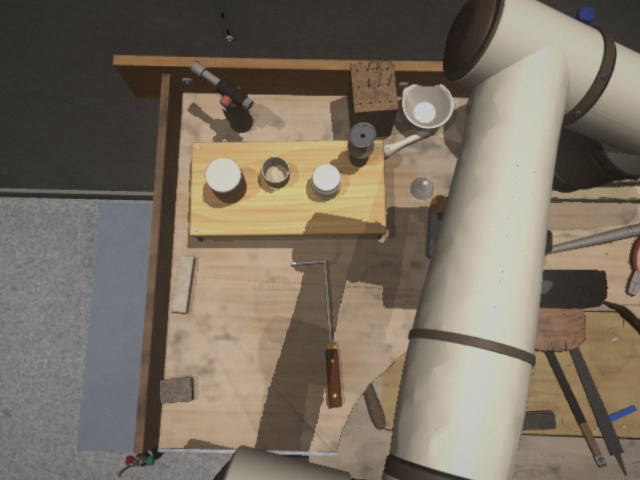

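Run:
```python
from h import *
a=cv2.imread("pics/scene0.png").astype(int);b=cv2.imread("pics/s19.png").astype(int)
d=np.abs(a-b).max(2)
for n,(x0,y0,x1,y1) in dict(jars=(165,200,300,265),stone=(160,325,200,385),cone=(342,220,365,250)).items(): print(n,(d[y0:y1,x0:x1]>60).mean())
```

```text
jars 0.02017094017094017
stone 0.0
cone 0.0391304347826087
```

The bung is home with its flange flush. The hook lies flat on the bench, the jars, beaker, stone and cone are at their original pixels, and the arm is clear. Handing in.

```bash
python3 -c "
from station import r
s=r.sense();print(s['time_s'],s['wrist_force']);print(r.finish_job())"
```

```text
22.4667 [0.52256533 0.02499937 0.17632772]
the job is handed in; nothing more can be done
None
```

The job is done and handed in at 22.5 s of robot time. I raked the bung out into the open in front of the shelf with the hook, then laid the hook flat on the bench. After that I picked the bung up by its pull, pressed it home in the barrel mouth with about 24 N along the axis, and let go.

**Last checks:**
- **Bung:** the flange sits flush on the rim in the wrist and scene views, about 0.5 mm off-centre, which is within the clearance.
- **Seating depth:** the axial travel stopped about 2 mm deeper than my camera estimate of the rim. I put that down to calibration and a slight shift of the bung in the grip. I did not resolve it separately.
- **Mouth position:** one early, rough scene-camera estimate put the mouth about 1 cm away from the others. I used the wrist-camera estimate, which matched the close view before insertion.
- **Other items:** the jars, beaker, whetstone and wax cone show no movement in the before-and-after pictures. 2–4 % of the pixels around the jars and the cone differ, which I take for changed shadows.
- **Hook and arm:** the hook lies flat and fully on the bench, and the gripper was open and clear, with the wrist force near zero.

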